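# Right the tuning fork and open its resonator

## Task

Pick up the toppled tuning fork and stand it upright, with its whole foot on the round cork pad at the mouth of the wooden resonance box, setting it down without dropping it and letting go. Then turn the damper lever on top of the box a quarter turn, fully open to its stop, so that it lies along the box. Leave the fork standing and leave the other things lying about where they are.

Things in the scene. Friction and masses are not known exactly. Their poses are not given: they have to be found in the camera images.
- fork: Aluminium two-pronged tuning fork on a dark square steel foot, 165 mm tall, about 0.45 kg, heavy at the foot. Origin: centre of the foot's underside; own +z runs up to the prong tips. Starts toppled: rests on the foot's +x edge and the prongs' weights, own y level, own -x upward, axis 8 deg from level, tips low. Foot 70 x 70 x 16 mm; collar 26 mm dia. to z 30 mm; stem 14 mm dia. to z 56 mm.
- fork_yoke (a point): Middle of the fork's solid yoke block, on its axis 69 mm above the foot's underside, axes as the fork's; about 27 mm above the shelf when toppled. The block is 46 mm wide (own y), 12 mm thick (x), z 56 to 82 mm. Above it two prongs, each 10 mm wide (y), 12 mm thick (x), reach z = 165 mm, 46 mm across their outsides; near the tips each carries a steel weight 30 (x) x 14 (y) mm, z 135 to 155 mm.
- pad (a point): Centre of the top face of the fixed round cork pad, 130 mm diameter, 12 mm above the shelf. Axes are the resonator's. The fixed wooden box (110 mm wide in x, top 96 mm above the shelf) runs from 85 to 265 mm in -y of this point, mouth towards the pad. Base plate 150 mm wide, 6 mm thick, from 80 mm in +y to 280 mm in -y.
- damper (a joint): Angle of the damper lever about its vertical spindle on top of the box, rad: 0 = closed stop, lever across the box, pointing to the pad frame's -x; grows counter-clockwise seen from above; pi/2 = open stop, lever along the box, pointing to -y, away from the pad. Stays where it is left; friction about 0.1 N m (some 1.5 N at the lever's end).
- damper_spindle (a point): Point on the damper's spindle axis, at mid-height of the lever bar (130 mm above the shelf, 34 mm above the box top), 170 mm in the pad frame's -y from the pad centre. Its axes turn with the lever: own -x points along the lever from spindle to free end.
- damper_tip (a point): Point inside the lever bar 72 mm from the spindle axis and 12 mm short of its free end, at mid-height. The aluminium bar is 14 mm wide, 24 mm tall, and there is a 22 mm gap between bar and box top; it reaches 84 mm from the spindle axis on this side and 16 mm on the other.
- glock_bar: Bystander: flat aluminium glockenspiel bar, 30 (x) x 150 (y) x 9 mm. Origin: centre of its underside.
- mute: Bystander: black rubber violin mute, 60 x 34 x 39 mm, lying with prongs up. Origin: centre of its underside.
- test_tube: Bystander: glass test tube standing in a pale wooden block 60 x 60 x 40 mm, 120 mm tall in all. Origin: centre of its underside.
- rosin_tin: Bystander: amber rosin cake in a round steel tin, 72 mm diameter, 23 mm tall. Origin: centre of its underside.
- lens: Bystander: hand lens lying flat, brass rim 68 mm diameter, handle along own -x, 177 mm long in all, 12 mm tall. Origin: under the lens's centre.
- mallet: Bystander: small mallet lying flat, wooden handle 150 mm along own x, black rubber head 50 mm wide at its +x end, 24 mm tall. Origin: on the underside's level, 30 mm in own -x from the head's centre.
There are look-alikes about, which are no part of the job. Leave any turquoise or yellow look-alike of the fork alone.

How it is judged:
By the outcome, as a careful person would: the job done as asked, in the order asked, and still so for the second after the job is handed in, with the robot touching nothing.
It also fails if it takes over 59 s, if anything falls off the work surface, if the arm or the gripper's body presses on something with over 40 N, if the wrist force passes 120 N, or if a joint passes its speed limit or range.

## Robot

A 6-joint arm with a two-finger parallel gripper is mounted at the origin on the work surface. World frame = base frame: x ahead of the robot, y to its left, z up, the work surface at z = 0. Lengths are in mm, angles in rad, forces in N, time in s.
With the tool pointing down it reaches from about 425 to 1125 mm from the base axis. Payload 14.9 kg.
Tool frame: the origin (TCP) lies between the finger pads; the fingertips stand 17 mm ahead of it and the grasp point (between the pads) lies 2 mm behind it; x points along the fingers, z is the direction in which the jaws open and shut, and the axes are right-handed (so a half turn about x gives the same grasp; the last joint's range is limited). The gripper opens to 91 mm and grips with 3 to 60 N. Pads are 32 mm wide; open, the fingers measure 118 mm over their backs; the gripper's body (76 mm by 178 mm) begins 60 mm behind the grasp point.
Start: joints at [-0.033, 0.379, 1.734, -0, 1.028, -0.033], TCP at [700.013, -0.006, 207.232] pointing down, gripper open.
Joint ranges: [-2.77, 2.77], [-0.74, 2.19], [0, 2.66], [-1.06, 4.2], [0.31, 2.87], [-3.08, 3.08]. Speed limits (rad/s): [1.89, 1.89, 2.39, 3.14, 3.14, 3.14].

## Interface

Orientations are given as a unit quaternion [x, y, z, w].
In Python, from bench import robot, snapshot gives the robot as it stands.
- The arm moves only by the shell command python3 -m pendant 'ROWS' [FORCE]. ROWS is JSON, a list that holds one entry, the list of rows, each a list of 5 numbers: the closure in counts, from 0 (fully open) to 255 (shut), then the shift along the tool's x, y, z in m, then the turn about the tool's x in degrees. A call has 1 to 12 rows; each row shifts and turns the commanded pose from where the row before left it, along the tool's axes as they then stand; what a row does not reach is not made up. A row lasts 1/10 s, in which the tool goes at most 50 mm and 8.59 degrees, less where a joint would pass 70% of its speed; a pose out of reach is approached as far as the arm can. A call with a gripper value outside its range is refused whole. The fingers move at their own pace and stop on an object; FORCE is the grip in N (left out, the last holds). Time passes only in rows, so rows that do not move let the fingers close. It gives the time, the measured TCP pose, the force and the opening at its end, in the units of the state.
- robot.sense(): the state, without advancing time (a new reading comes with each control period).
- snapshot(name): name is "scene" or "side" or "wrist"; returns a dict with "color" (480x640x3 uint8, red, green, blue), "intrinsics" (3x3 intrinsics, pixels), "rvec" (rotation vector, rad) and "tvec" (3), from world to camera coordinates, as OpenCV has them. Camera axes: x right, y down, z forward; pixel columns grow to the right and rows downward; lengths in mm; the calibration is good to about 2 mm. A picture is of the moment at which its call begins. There is no depth.
- robot.sign_off(): hands the job in, once; it reports no verdict.
The state is a dict: "time_s": time; "q": joint angles; "qd": joint speeds; "tau": joint torques, N m; "position": TCP position; "tool_rot": TCP orientation; "ft_force": force on the tool from outside, world axes, zero at the start; "ft_torque": the same for the moment, N m; "width": finger opening in mm.
Only numpy, scipy, OpenCV 4.12 (cv2) and the standard library are available. Lean on these libraries where they do the work, as an engineer would, in place of code of your own. Each camera call takes 0.05 s, during which the arm holds its last target.

## Working session

There is one attempt and no reset: what is moved stays moved. The work goes in short steps, Python scripts to look and compute and a shell command to move; the robot and the scene stay as the last step left them, time stands still between calls to the robot, and variables do not carry over. Pictures are saved under pics/ and viewed, and the job is handed in when it is done.

```bash
ls; mkdir -p pics
python3 - <<'E'
from bench import robot, snapshot
import cv2,numpy as np
s=robot.sense();print({k:np.round(v,3).tolist() for k,v in s.items()})
for n in("scene","side","wrist"):
    d=snapshot(n);cv2.imwrite(f"pics/{n}0.png",d["color"][:,:,::-1]);R=cv2.Rodrigues(np.array(d["rvec"],float))[0];print(n,np.round(d["intrinsics"],1).tolist(),(-R.T@np.array(d["tvec"]).ravel()).round(0),R.round(2).tolist())
E
```

```text
pics
{'time_s': 0.0, 'q': [-0.033, 0.379, 1.735, 0.0, 1.029, -0.033], 'qd': [-0.0, -0.0, -0.001, 0.001, 0.0, 0.0], 'tau': [0.001, -76.373, -43.437, 0.065, 0.042, -0.0], 'position': [699.586, 0.022, 206.588], 'tool_rot': [0.0, 0.707, 0.0, 0.707], 'ft_force': [-0.634, -0.412, 0.509], 'ft_torque': [0.017, -0.029, -0.015], 'width': 91.276}
scene [[585.2, 0.0, 325.1], [0.0, 585.2, 233.4], [0.0, 0.0, 1.0]] [1297.  864.  833.] [[-0.73, 0.68, -0.02], [0.38, 0.39, -0.84], [-0.56, -0.62, -0.55]]
side [[592.3, 0.0, 323.7], [0.0, 592.3, 237.1], [0.0, 0.0, 1.0]] [  375. -1252.  1185.] [[0.99, -0.13, 0.01], [-0.08, -0.64, -0.77], [0.11, 0.76, -0.64]]
wrist [[391.9, 0.0, 313.8], [0.0, 391.9, 234.9], [0.0, 0.0, 1.0]] [700.  70. 385.] [[1.0, 0.0, -0.0], [0.0, -0.97, 0.25], [-0.0, -0.25, -0.97]]
```

View pics/scene0.png

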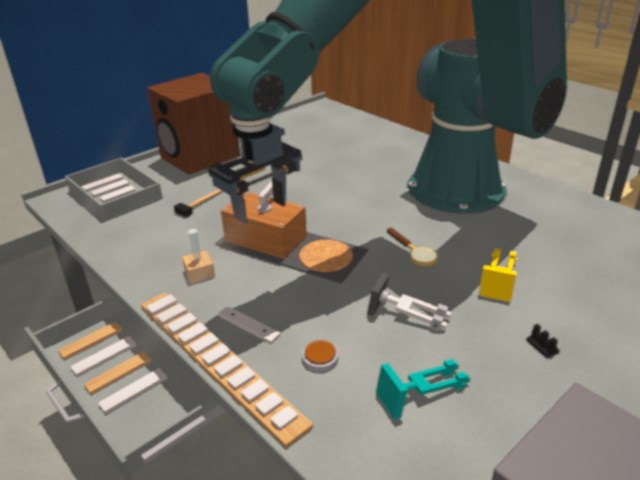

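View pics/side0.png

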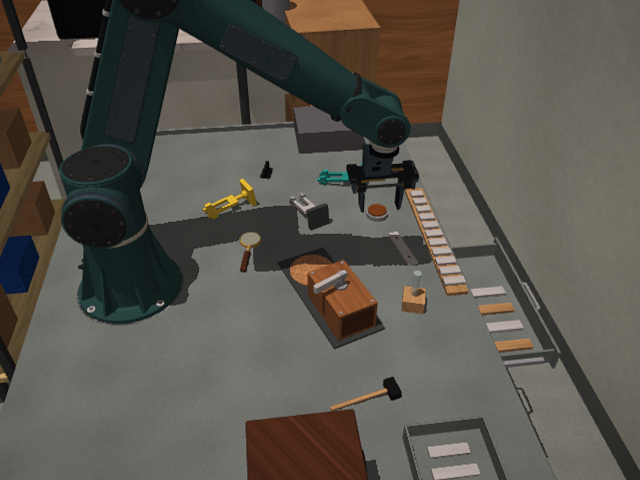

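View pics/wrist0.png

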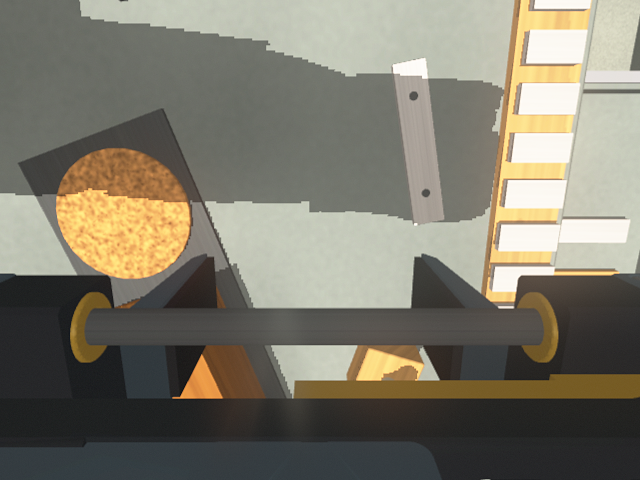

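The silver fork with the dark foot is at scene (410,303) and side (310,210). The turquoise one at scene (425,385) and the yellow one at scene (500,275) are look-alikes. I'll confirm in a crop and measure.

```bash
cat > h.py <<'E'
import cv2,numpy as np
from bench import robot,snapshot
class V:
    def __init__(s,n,save=None):
        d=snapshot(n);s.im=d["color"];s.K=np.array(d["intrinsics"],float);s.rv=np.array(d["rvec"],float);s.t=np.array(d["tvec"],float).ravel()
        s.R=cv2.Rodrigues(s.rv)[0];s.c=-s.R.T@s.t
        if save: cv2.imwrite(f"pics/{save}.png",s.im[:,:,::-1])
    def ray(s,uv,z):
        r=s.R.T@np.linalg.inv(s.K)@np.array([uv[0],uv[1],1.]);return s.c+r*(z-s.c[2])/r[2]
    def px(s,p): return cv2.projectPoints(np.array(p,float).reshape(-1,1,3),s.rv,s.t,s.K,None)[0].reshape(-1,2)
    def crop(s,name,x0,y0,x1,y1,k): cv2.imwrite(f"pics/{name}.png",cv2.resize(s.im[y0:y1,x0:x1,::-1],None,fx=k,fy=k,interpolation=cv2.INTER_CUBIC))
E
python3 - <<'E'
from h import *
v=V("scene");v.crop("c1",340,220,540,370,4)
for n,p in dict(foot=(378,295),yoke=(405,303),tips=(445,318)).items(): print(n,v.ray(p,27).round())
s=V("side");s.crop("c1s",200,160,400,310,4)
for n,p in dict(foot=(316,212),tips=(296,200)).items(): print(n,s.ray(p,27).round())
w=V("wrist")
hsv=cv2.cvtColor(w.im,cv2.COLOR_RGB2HSV)
m=((hsv[...,0]>8)&(hsv[...,0]<28)&(hsv[...,1]>90)).astype(np.uint8);m[:, 200:]=0;m[282:]=0
cs=max(cv2.findContours(m,0,2)[0],key=cv2.contourArea)
print(cv2.fitEllipse(cs)); P=np.array([w.ray(q,12)[:2] for q in cs[:,0]],np.float32);print(cv2.minEnclosingCircle(P),cv2.fitEllipse(P))
for q in((19,162),(163,109),(290,398)): print(q,w.ray(q,6).round(1))
E
```

```text
foot [555. 205.  27.]
yoke [534. 263.  27.]
tips [511. 351.  27.]
foot [556. 239.  27.]
tips [499. 311.  27.]
((123.11366271972656, 212.74974060058594), (124.76531219482422, 140.22573852539062), 126.69792938232422)
((515.1614990234375, -7.1726202964782715), 65.67893981933594) ((515.0501098632812, -7.064664363861084), (128.79721069335938, 130.35877990722656), 113.76536560058594)
(19, 162) [418.8  43.7   6. ]
(163, 109) [560.8  91.9   6. ]
(290, 398) [ 673.3 -216.8    6. ]
```

View pics/c1.png

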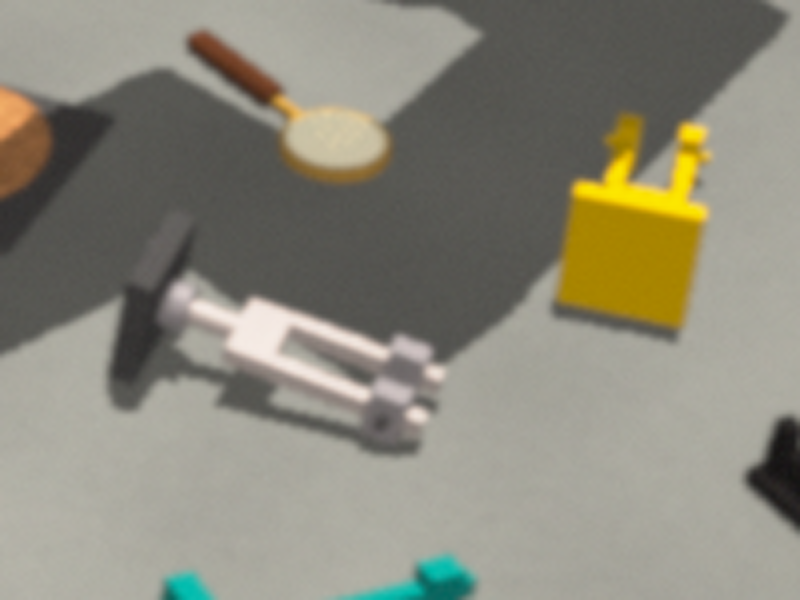

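View pics/c1s.png

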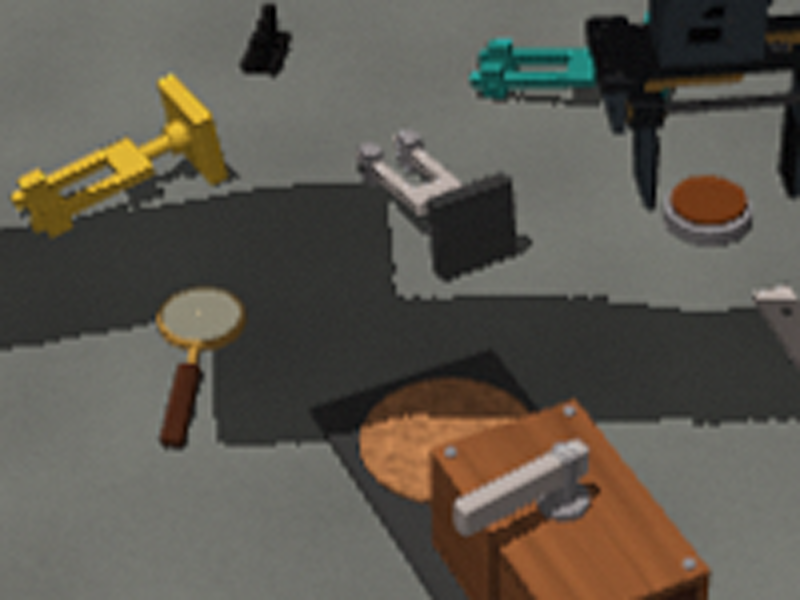

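The crops confirm it: the silver fork (scene crop foot (150,300), prong tips (430,395)) is the aluminium one with the dark steel foot. The pad is at about (515,-7), and its +x axis is yawed about 18.7°. Next I move over the fork for a wrist view.

```bash
python3 -m pendant '[[[0,0,0.025,-0.02,0],[0,0,0.025,-0.02,0],[0,0,0.025,-0.02,0],[0,0,0.025,-0.02,0],[0,0,0.025,-0.02,0],[0,0,0.025,-0.02,0],[0,0,0.025,-0.02,0],[0,0,0.025,-0.025,0],[0,0,0,0,0],[0,0,0,0,0]]]'
python3 - <<'E'
from h import *
w=V("wrist","w1");print(robot.sense()['position'])
E
```

```text
time_s: 1.3
position: [534.9, 200.4, 207.4]
tool_rot: [-0.0, 0.707, 0.0, 0.707]
ft_force: [0.5, -0.5, 0.3]
width: 91.2
[535.36383299 199.91543786 207.42501153]
```

View pics/w1.png

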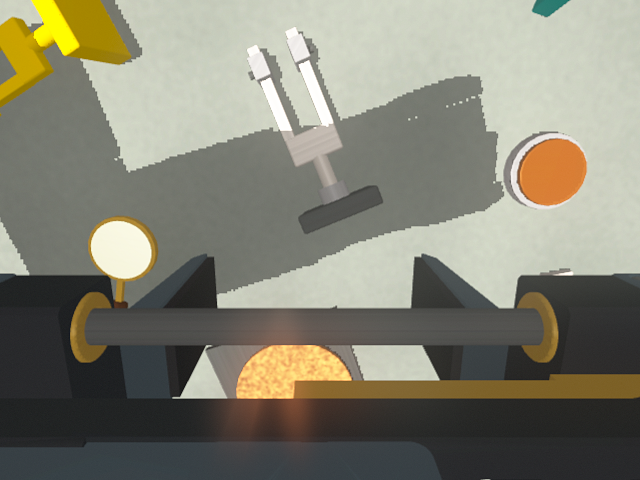

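The fork is fully visible: foot (341,209), yoke (315,145), weights (258,65) and (298,48). I'll enlarge for corner picks.

Run:
```python
from h import *
w=V("wrist");w.crop("c2",235,20,395,240,3.6)
```

```text
(no output)
```

View pics/c2.png

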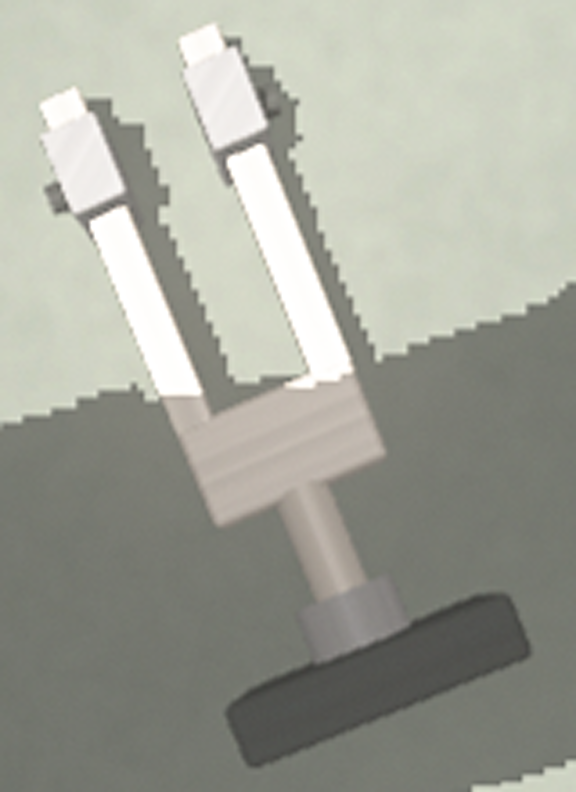

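Run:
```python
from h import *
w=V("wrist")
f=lambda u,v,z:w.ray((235+u/3.6,20+v/3.6),z)[:2]
A=f(218,526,34.7);B=f(385,453,34.7);C=f(40,105,19.6);D=f(216,25,19.6)
for n,a in zip("ABCD",(A,B,C,D)):print(n,a.round(1))
print(np.linalg.norm(A-B),np.linalg.norm(C-D),np.linalg.norm((A+B)/2-(C+D)/2),109*np.cos(np.radians(8)))
m0=(A+B)/2;m1=(C+D)/2;d=(m1-m0)/np.linalg.norm(m1-m0);yv=(B-A)/np.linalg.norm(A-B)
# top face offset: -x dir has horizontal comp +d*6*sin8 (tips low => -x leans toward tips)
m0=m0-d*.8
print("axis ang",np.degrees(np.arctan2(d[1],d[0])),"cross ang",np.degrees(np.arctan2(yv[1],yv[0])))
c=np.cos(np.radians(8))
for z in (0,69,104,106,108,110): print(z,(m0+d*(z-56)*c).round(1),27-(z-69)*.139)
```

```text
A [519.7 241.8]
B [560.5 259.3]
C [477.8 339.9]
D [520.  357.2]
44.31965081453027 45.62715162976502 106.3071860270108 107.93921949283117
axis ang 112.82577701823516 cross ang 23.244035064995952
0 [561.9 198.7] 36.591
69 [535.4 261.7] 27.0
104 [522.  293.6] 22.134999999999998
106 [521.2 295.4] 21.857
108 [520.4 297.3] 21.579
110 [519.7 299.1] 21.301
```

```bash
python3 -m pendant '[[[0,0,0,0,-5.7],[0,0,0,0,-5.7],[0,0,0,0,-5.7],[0,0,0,0,-5.7],[0,0.02,0.024,0.006,0],[0,0.02,0.024,0.006,0],[0,0.02,0.024,0.006,0],[0,0.02,0.022,0.006,0],[0.02,0,0,0,0],[0,0,0,0,0],[0,0,0,0,0]]]'
python3 - <<'E'
from h import *
w=V("wrist","w2");p=robot.sense();print(p['position'],p['tool_rot'])
V("side").crop("s2",200,120,440,300,3)
# predicted pixel of prong grasp pt
print(w.px([520.8,296.4,27]),w.px([535.4,261.7,33]))
E
```

```text
time_s: 2.55
position: [521.5, 295.3, 127.9]
tool_rot: [-0.139, 0.693, 0.14, 0.693]
ft_force: [0.1, -0.6, 1.0]
width: 90.9
[521.54479225 295.29383543 128.05537046] [-0.13931488  0.69284428  0.13949683  0.69361286]
[[313.28083891 230.35429812]] [[313.35251584 281.50574282]]
```

View pics/w2.png

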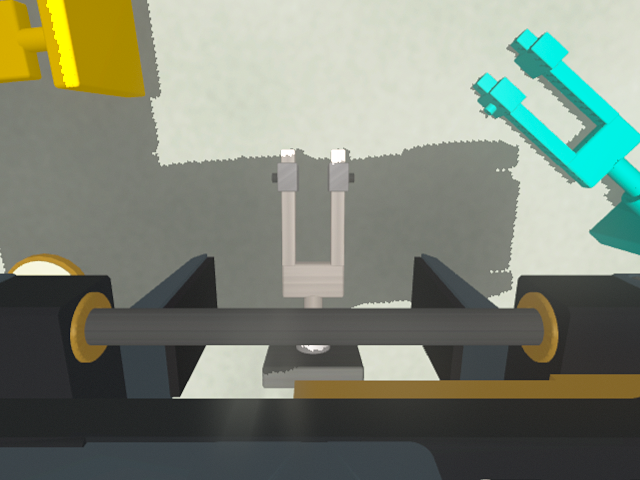

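View pics/s2.png

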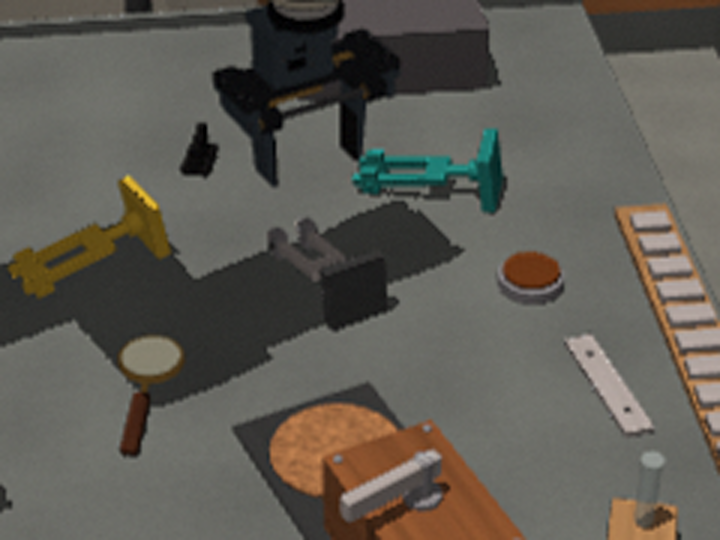

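The grippers are centred on the prongs (columns 288 and 338). The crossing point is z≈106 mm on the fork. Because the tool stays vertical, I will pinch the prongs loosely and let the heavy foot swing down.

```bash
python3 -m pendant '[[[0,0.02,0.001,0,0],[0,0.02,0,0,0],[0,0.02,0,0,0],[0,0.02,0,0,0],[0,0.02,0,0,0],[0,0.006,0,0,0],[0,0,0,0,0],[0,0,0,0,0]]]'
python3 -m pendant '[[[255,0,0,0,0],[255,0,0,0,0],[255,0,0,0,0],[255,0,0,0,0],[255,0,0,0,0],[255,0,0,0,0],[255,0,0,0,0],[255,0,0,0,0],[255,0,0,0,0],[255,0,0,0,0]]]' 10
python3 - <<'E'
from h import *
V("wrist","w3")
V("side").crop("s3",200,120,440,300,3)
E
```

```text
time_s: 3.45
position: [521.0, 297.0, 22.2]
tool_rot: [-0.14, 0.693, 0.14, 0.694]
ft_force: [0.2, 0.2, 0.3]
width: 91.4
time_s: 4.45
position: [520.3, 296.9, 21.2]
tool_rot: [-0.14, 0.693, 0.14, 0.693]
ft_force: [0.1, 0.5, 0.8]
width: 44.8
```

View pics/w3.png

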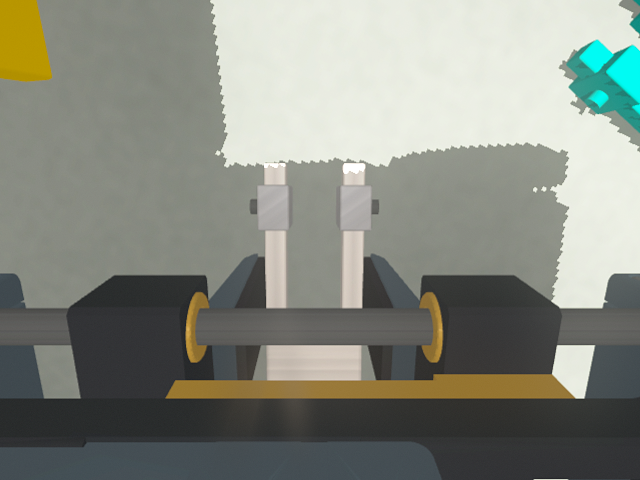

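Both prongs are gripped at columns 265 and 365 (44.8 mm). Now a slow lift, letting the foot swing down.

```bash
python3 -m pendant '[[[255,-0.008,0,0,0],[255,-0.008,0,0,0],[255,-0.008,0,0,0],[255,-0.008,0,0,0],[255,-0.008,0,0,0],[255,0,0,0,0]]]' 7
python3 - <<'E'
from h import *
V("side").crop("s4",200,120,440,300,3)
E
```

```text
time_s: 5.15
position: [521.0, 297.3, 62.7]
tool_rot: [-0.14, 0.692, 0.14, 0.694]
ft_force: [1.0, 0.5, 0.0]
width: 0.9
```

View pics/s4.png

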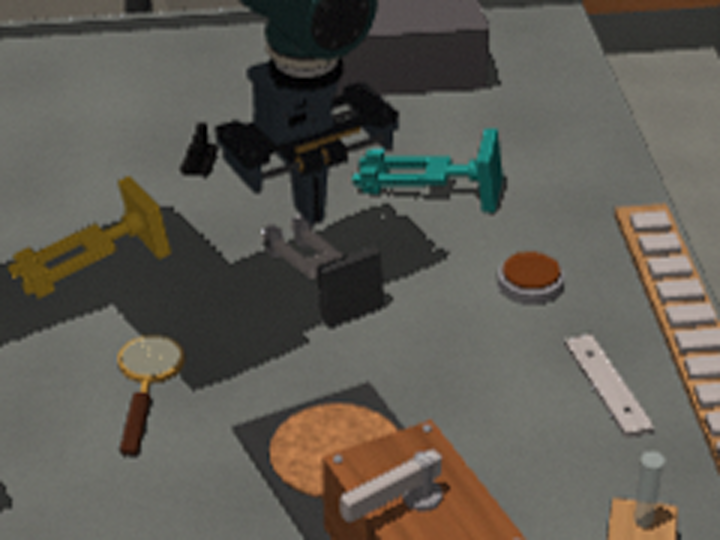

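The prongs slipped out at 7 N and the fork has barely shifted. I'll open, rise, re-measure, and use more grip.

```bash
python3 -m pendant '[[[0,-0.02,0,0,0],[0,-0.02,0,0,0],[0,-0.025,0,0,0],[0,0,0,0,0],[0,0,0,0,0],[0,0,0,0,0],[0,0,0,0,0],[0,0,0,0,0]]]' 20
python3 - <<'E'
from h import *
w=V("wrist","w5");print(w.px([520.8,296.4,27]))
E
```

```text
time_s: 6.0
position: [519.9, 296.7, 125.4]
tool_rot: [-0.14, 0.694, 0.14, 0.693]
ft_force: [-0.8, -0.3, -0.7]
width: 61.5
[[314.79990693 233.66463834]]
```

View pics/w5.png

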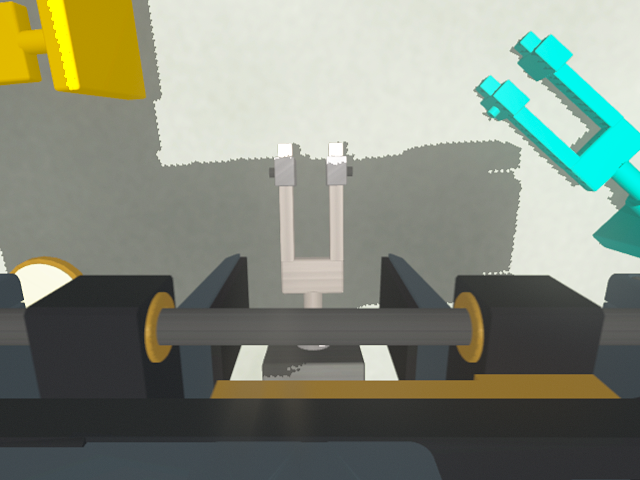

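Run:
```python
from h import *
w=V("wrist","w5b");p=robot.sense()['position'];d=np.array([-.388,.922])
w.crop("c5",255,125,375,305,3.3)
for n,uv,h,z in(("yoke base",(313,292),34.7,56),("yoke top",(313,260),31,82),("tips",(311,143),19.6,165),("weight lo",(313,185),33,135),("weight hi",(313,157),30,155)):
    q=w.ray(uv,h)[:2];print(n,q.round(1),"z at TCP:",(z+((p[:2]-q)@d)/.99).round(1))
```

```text
yoke base [536.2 256.8] z at TCP: 99.5
yoke top [527.  278.5] z at TCP: 101.7
tips [493.6 354.5] z at TCP: 100.8
weight lo [505.7 329.3] z at TCP: 99.0
weight hi [498.4 346.7] z at TCP: 100.0
```

View pics/c5.png

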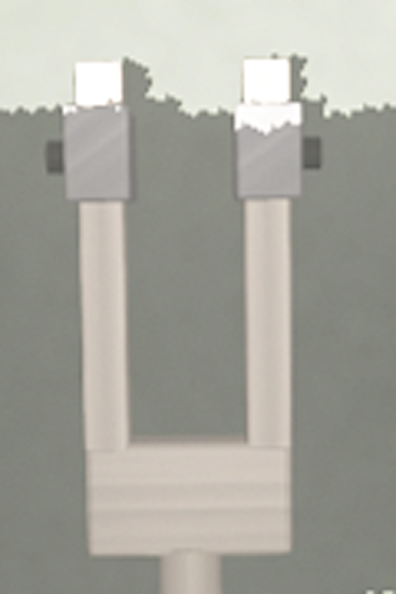

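```bash
python3 -m pendant '[[[0,0.02,0.0075,0,0],[0,0.02,0,0,0],[0,0.02,0,0,0],[0,0.02,0,0,0],[0,0.02,0,0,0],[0,0.005,0,0,0],[0,0,0,0,0],[0,0,0,0,0]]]'
python3 -m pendant '[[[255,0,0,0,0],[255,0,0,0,0],[255,0,0,0,0],[255,0,0,0,0],[255,0,0,0,0],[255,0,0,0,0],[255,0,0,0,0],[255,0,0,0,0],[255,0,0,0,0],[255,0,0,0,0],[255,0,0,0,0]]]' 25
python3 -m pendant '[[[255,-0.005,0,0,0],[255,-0.005,0,0,0],[255,-0.005,0,0,0],[255,-0.005,0,0,0],[255,-0.005,0,0,0],[255,-0.005,0,0,0],[255,0,0,0,0]]]' 25
python3 - <<'E'
from h import *
V("side").crop("s6",200,120,440,300,3)
V("wrist","w6")
E
```

```text
time_s: 6.9
position: [517.8, 304.0, 22.0]
tool_rot: [-0.14, 0.693, 0.14, 0.693]
ft_force: [1.2, 1.1, 0.4]
width: 91.1
time_s: 8.0
position: [517.3, 303.8, 21.2]
tool_rot: [-0.14, 0.693, 0.14, 0.693]
ft_force: [-1.5, 0.4, 0.9]
width: 43.1
time_s: 8.7
position: [517.8, 304.0, 52.1]
tool_rot: [-0.14, 0.693, 0.14, 0.694]
ft_force: [0.6, 0.2, -0.9]
width: 0.4
```

View pics/s6.png

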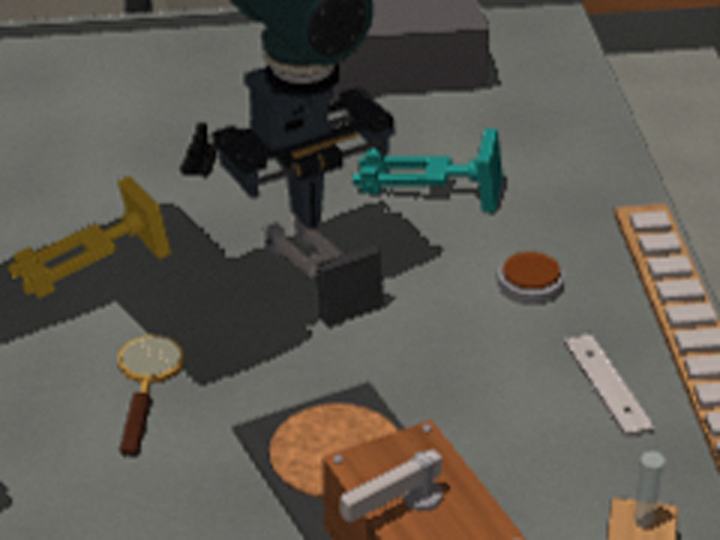

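View pics/w6.png

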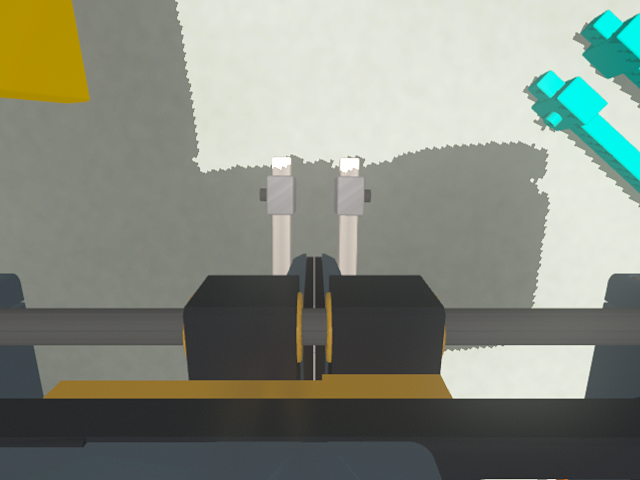

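Slipped again at 25 N, which is suspicious. I'll close again and watch width and force step by step before lifting.

```bash
python3 -m pendant '[[[0,-0.02,0,0,0],[0,-0.02,0,0,0],[0,-0.02,0,0,0],[0,-0.013,0,0,0],[0,0,0,0,0],[0,0,0,0,0],[0,0,0,0,0],[0,0,0,0,0],[0,0,0,0,0],[0,0,0,0,0],[0,0,0,0,0]]]' 40
python3 - <<'E'
from h import *
w=V("wrist","w7");p=robot.sense()['position'];print(p);w.crop("c7",235,125,395,305,3.3)
E
```

```text
time_s: 9.9
position: [517.4, 303.8, 124.1]
tool_rot: [-0.14, 0.693, 0.14, 0.693]
ft_force: [-0.4, -0.1, 0.0]
width: 85.7
[517.38822169 303.78159754 124.11526401]
```

View pics/c7.png

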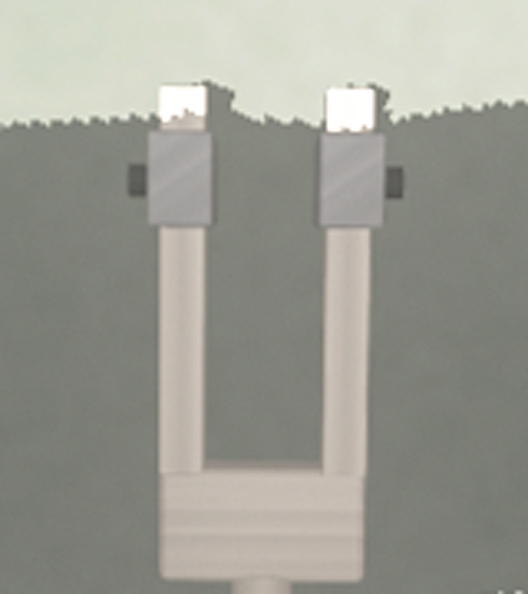

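```bash
python3 -m pendant '[[[0,0.02,0,0,0],[0,0.02,0,0,0],[0,0.02,0,0,0],[0,0.02,0,0,0],[0,0.018,0,0,0],[0,0.006,0,0,0],[0,0,0,0,0]]]'
python3 -m pendant '[[[255,0,0,0,0],[255,0,0,0,0],[255,0,0,0,0],[255,0,0,0,0],[255,0,0,0,0],[255,0,0,0,0],[255,0,0,0,0],[255,0,0,0,0],[255,0,0,0,0],[255,0,0,0,0]]]' 40
python3 -m pendant '[[[255,0,0,0,0],[255,0,0,0,0]]]' 
python3 -m pendant '[[[255,0,0,0,0],[255,0,0,0,0]]]' 
python3 -m pendant '[[[255,-0.005,0,0,0],[255,-0.003,0,0,0],[255,0,0,0,0]]]'
```

```text
time_s: 10.65
position: [517.0, 303.6, 19.7]
tool_rot: [-0.14, 0.694, 0.14, 0.693]
ft_force: [0.8, -1.4, 0.2]
width: 91.2
time_s: 11.65
position: [517.5, 303.8, 20.3]
tool_rot: [-0.14, 0.693, 0.14, 0.693]
ft_force: [-0.2, 0.0, 2.6]
width: 43.6
time_s: 11.85
position: [517.5, 303.8, 20.3]
tool_rot: [-0.14, 0.693, 0.14, 0.693]
ft_force: [-0.8, -0.4, 2.7]
width: 43.7
time_s: 12.05
position: [517.5, 303.8, 20.3]
tool_rot: [-0.14, 0.693, 0.14, 0.693]
ft_force: [-0.1, 1.2, 3.3]
width: 43.5
time_s: 12.35
position: [517.3, 303.7, 28.4]
tool_rot: [-0.14, 0.693, 0.14, 0.693]
ft_force: [-0.4, 0.8, -5.3]
width: 44.1
```

```bash
python3 -m pendant '[[[255,-0.005,0,0,0],[255,-0.005,0,0,0],[255,0,0,0,0]]]'
python3 - <<'E'
from h import *
V("side").crop("s8",230,140,390,260,5)
V("scene").crop("sc8",300,160,500,310,4)
E
```

```text
time_s: 12.65
position: [517.8, 304.0, 39.0]
tool_rot: [-0.14, 0.693, 0.14, 0.693]
ft_force: [-0.1, 0.4, -3.9]
width: 44.1
```

View pics/s8.png

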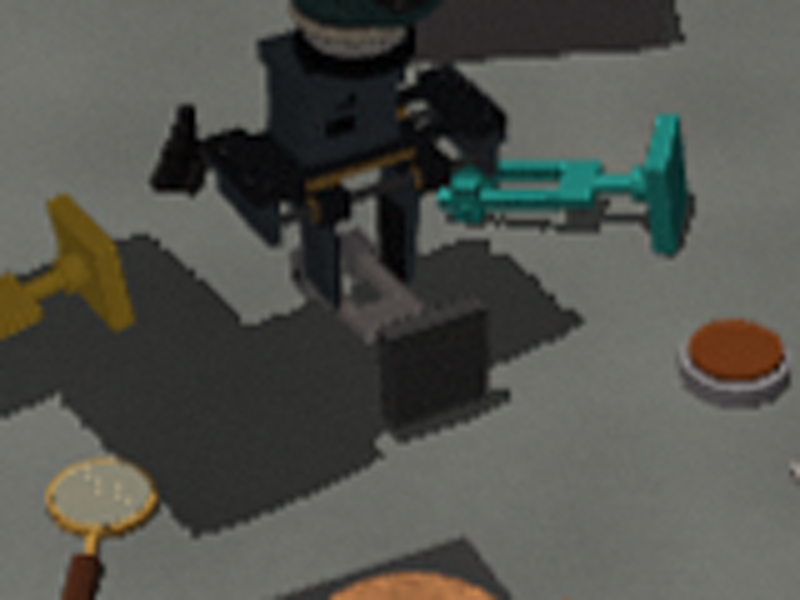

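View pics/sc8.png

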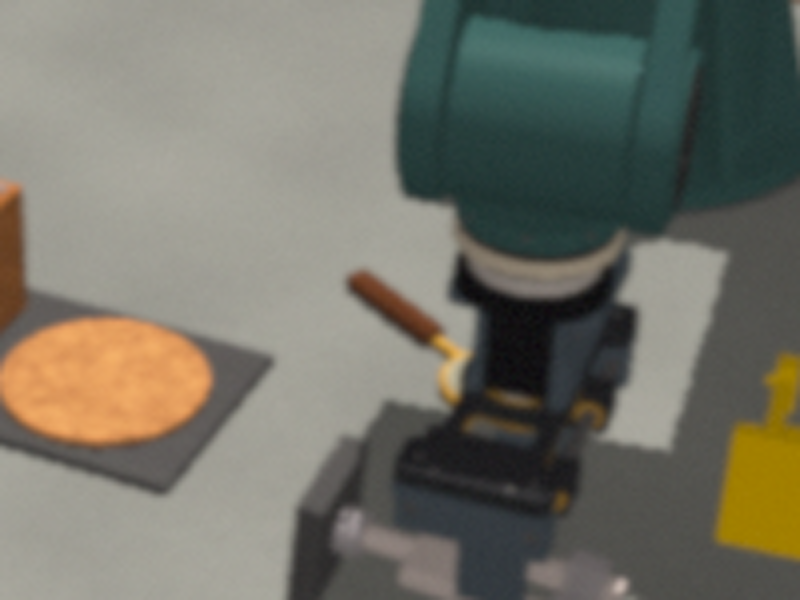

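Held level at 40 N with the foot just off the shelf. I'll relax the grip gradually at this low height so it pivots.

```bash
python3 -m pendant '[[[255,0,0,0,0],[255,0,0,0,0]]]' 33
python3 - <<'E'
from h import *
V("side").crop("s9a",230,140,390,260,2.5)
E
python3 -m pendant '[[[255,0,0,0,0],[255,0,0,0,0]]]' 28
python3 - <<'E'
from h import *
V("side").crop("s9b",230,140,390,260,2.5)
a=cv2.imread("pics/s9a.png");b=cv2.imread("pics/s9b.png");cv2.imwrite("pics/s9.png",np.hstack([a,b]))
E
```

```text
time_s: 12.95
position: [517.3, 303.7, 38.1]
tool_rot: [-0.14, 0.693, 0.14, 0.693]
ft_force: [-0.3, -0.4, -5.3]
width: 44.4
time_s: 13.2
position: [517.4, 303.8, 38.1]
tool_rot: [-0.14, 0.693, 0.14, 0.693]
ft_force: [-0.3, -1.1, -4.9]
width: 44.3
```

View pics/s9.png

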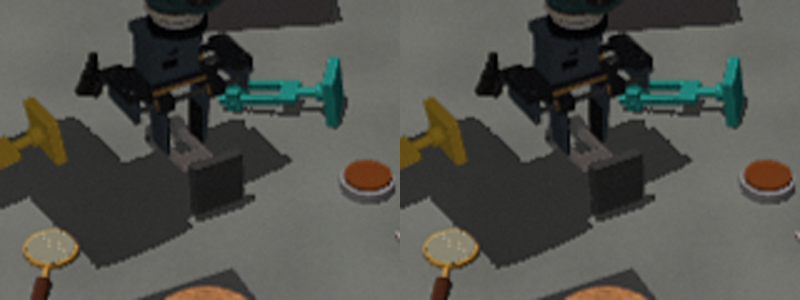

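```bash
python3 -m pendant '[[[255,0,0,0,0],[255,0,0,0,0]]]' 22
python3 - <<'E'
from h import *
V("side").crop("s10a",230,140,390,260,2.5)
E
python3 -m pendant '[[[255,0,0,0,0],[255,0,0,0,0]]]' 17
python3 - <<'E'
from h import *
V("side").crop("s10b",230,140,390,260,2.5)
a=cv2.imread("pics/s10a.png");b=cv2.imread("pics/s10b.png");cv2.imwrite("pics/s10.png",np.hstack([a,b]))
E
```

```text
time_s: 13.45
position: [517.5, 303.8, 38.3]
tool_rot: [-0.14, 0.693, 0.14, 0.693]
ft_force: [-0.3, -0.3, -2.5]
width: 43.6
time_s: 13.7
position: [517.5, 303.8, 38.3]
tool_rot: [-0.14, 0.693, 0.14, 0.693]
ft_force: [-0.4, -0.2, -2.4]
width: 44.5
```

View pics/s10.png

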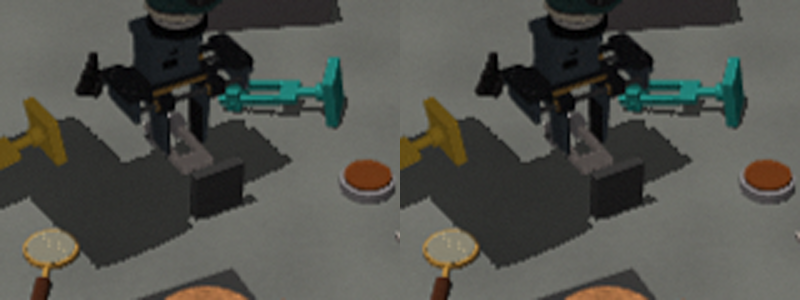

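At 22 N the fork pivoted about the pads until the foot's edge touched the shelf. Continue lifting slowly at 22 N.

```bash
python3 -m pendant '[[[255,-0.005,0,0,0],[255,-0.005,0,0,0],[255,-0.005,0,0,0],[255,0,0,0,0]]]' 22
python3 - <<'E'
from h import *
V("side").crop("s11a",230,140,390,260,2.5)
E
python3 -m pendant '[[[255,-0.005,0,0,0],[255,-0.005,0,0,0],[255,-0.005,0,0,0],[255,0,0,0,0]]]' 22
python3 - <<'E'
from h import *
V("side").crop("s11b",230,140,390,260,2.5)
a=cv2.imread("pics/s11a.png");b=cv2.imread("pics/s11b.png");cv2.imwrite("pics/s11.png",np.hstack([a,b]))
E
```

```text
time_s: 14.15
position: [518.1, 304.2, 54.4]
tool_rot: [-0.14, 0.693, 0.14, 0.694]
ft_force: [1.0, 0.1, -0.3]
width: 12.3
time_s: 14.6
position: [517.9, 304.0, 69.1]
tool_rot: [-0.14, 0.693, 0.14, 0.694]
ft_force: [-0.8, 0.3, 0.2]
width: 0.4
```

View pics/s11.png

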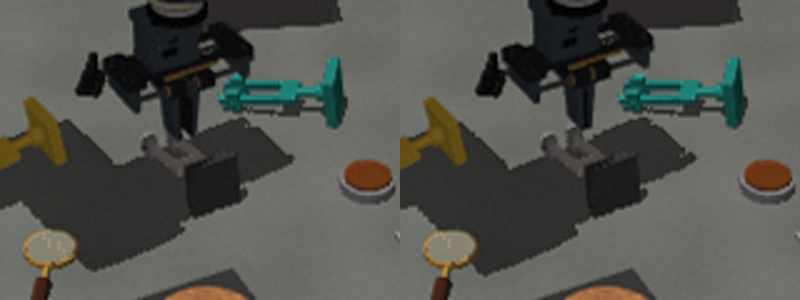

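Sliding while lifting at 22 N lost it, but 28 N or more holds. New scheme: lift at 40 N, relax briefly to pivot, re-tighten, repeat.

```bash
python3 -m pendant '[[[0,-0.02,0,0,0],[0,-0.02,0,0,0],[0,-0.015,0,0,0],[0,0,0,0,0],[0,0,0,0,0],[0,0,0,0,0],[0,0,0,0,0],[0,0,0,0,0],[0,0,0,0,0]]]' 40
python3 - <<'E'
from h import *
w=V("wrist","w12");p=robot.sense()['position'];print(p);w.crop("c12",235,125,395,305,3.3)
E
```

```text
time_s: 15.55
position: [517.3, 303.7, 122.9]
tool_rot: [-0.14, 0.693, 0.14, 0.693]
ft_force: [-0.3, -0.2, -0.3]
width: 69.4
[517.30967591 303.73271383 122.95834943]
```

View pics/c12.png

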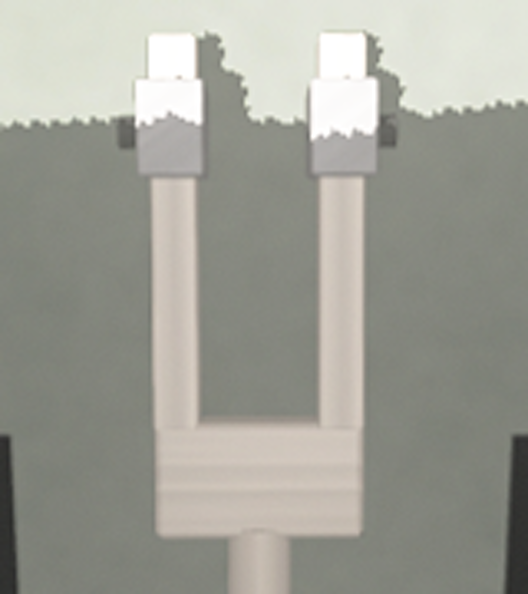

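```bash
python3 -m pendant '[[[0,0.02,0.012,0,0],[0,0.02,0,0,0],[0,0.02,0,0,0],[0,0.02,0,0,0],[0,0.018,0,0,0],[0,0.005,0,0,0]]]' 40
python3 -m pendant '[[[255,0,0,0,0],[255,0,0,0,0],[255,0,0,0,0],[255,0,0,0,0],[255,0,0,0,0],[255,0,0,0,0],[255,0,0,0,0],[255,0,0,0,0],[255,0,0,0,0],[255,0,0,0,0],[255,0,0,0,0],[255,0,0,0,0]]]' 45
python3 -m pendant '[[[255,-0.01,0,0,0],[255,-0.01,0,0,0],[255,-0.01,0,0,0],[255,0,0,0,0]]]' 45
```

```text
time_s: 16.2
position: [511.8, 314.3, 18.4]
tool_rot: [-0.14, 0.694, 0.139, 0.692]
ft_force: [-0.6, -0.1, -0.1]
width: 91.1
time_s: 17.4
position: [512.9, 314.9, 20.4]
tool_rot: [-0.14, 0.693, 0.14, 0.693]
ft_force: [-1.8, -0.7, 5.3]
width: 42.5
time_s: 17.8
position: [513.5, 315.3, 52.0]
tool_rot: [-0.139, 0.692, 0.14, 0.694]
ft_force: [-0.0, -0.8, -4.8]
width: 42.9
```

```bash
python3 -m pendant '[[[255,0,0,0,0]]]' 24
python3 -m pendant '[[[255,0,0,0,0]]]' 24
python3 - <<'E'
from h import *
V("side").crop("s13a",230,140,390,260,2.5)
E
python3 -m pendant '[[[255,0,0,0,0],[255,0,0,0,0]]]' 45
python3 - <<'E'
from h import *
V("side").crop("s13b",230,140,390,260,2.5)
a=cv2.imread("pics/s13a.png");b=cv2.imread("pics/s13b.png");cv2.imwrite("pics/s13.png",np.hstack([a,b]))
E
```

```text
time_s: 17.9
position: [512.9, 314.9, 50.6]
tool_rot: [-0.14, 0.693, 0.14, 0.693]
ft_force: [0.3, -0.3, 0.4]
width: 41.3
time_s: 18.0
position: [512.8, 314.9, 50.3]
tool_rot: [-0.14, 0.693, 0.14, 0.693]
ft_force: [-0.5, 0.7, 0.2]
width: 29.5
time_s: 18.25
position: [512.8, 314.8, 50.1]
tool_rot: [-0.14, 0.693, 0.14, 0.693]
ft_force: [-0.7, 0.4, -0.5]
width: 1.7
```

View pics/s13.png

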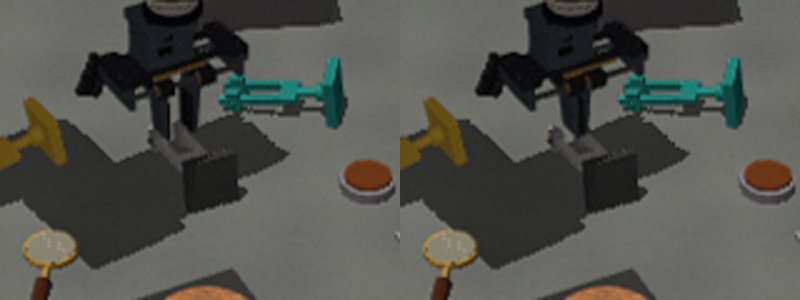

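It slid out again: in mid-air the loads are too close to slip. Better scheme: keep the foot's edge planted and tip the fork up, with the pinch following the arc around that edge. That needs little vertical force. Then I regrip it standing and carry it. Re-looking first.

```bash
python3 -m pendant '[[[0,-0.025,0,0,0],[0,-0.025,0,0,0],[0,-0.023,0,0,0],[0,0,0,0,0],[0,0,0,0,0],[0,0,0,0,0],[0,0,0,0,0],[0,0,0,0,0]]]' 18
python3 - <<'E'
from h import *
w=V("wrist","w14");p=robot.sense()['position'];print(p);w.crop("c14",235,125,395,305,3.3)
d=np.array([-.388,.922])
r=114.5
ph=np.radians(np.linspace(10.7,107.8,25));h=r*np.cos(ph);v=r*np.sin(ph)
print(np.c_[-np.diff(v),np.diff(h)].round(1).tolist())
E
```

```text
time_s: 19.1
position: [512.4, 314.6, 122.4]
tool_rot: [-0.14, 0.694, 0.14, 0.693]
ft_force: [-1.0, -0.3, -0.5]
width: 61.9
[512.49152504 314.67930222 122.57010918]
[[-7.9, -1.8], [-7.7, -2.3], [-7.6, -2.9], [-7.3, -3.4], [-7.1, -3.9], [-6.8, -4.4], [-6.5, -4.9], [-6.1, -5.3], [-5.7, -5.7], [-5.3, -6.1], [-4.8, -6.5], [-4.4, -6.8], [-3.9, -7.1], [-3.4, -7.3], [-2.8, -7.6], [-2.3, -7.7], [-1.8, -7.9], [-1.2, -8.0], [-0.6, -8.1], [-0.1, -8.1], [0.5, -8.1], [1.1, -8.0], [1.6, -7.9], [2.2, -7.8]]
```

View pics/c14.png

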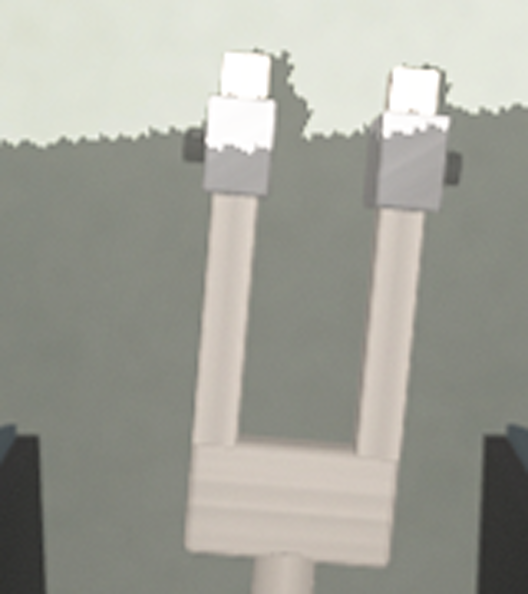

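Run:
```python
from h import *
w=V("wrist");p=robot.sense();q=p['tool_rot'];p=p['position'];from scipy.spatial.transform import Rotation as Ro
Rt=Ro.from_quat(q).as_matrix();ty,tz=Rt[:2,1],Rt[:2,2]
f=lambda u,v,z:w.ray((235+u/3.3,125+v/3.3),z)[:2]
a=(f(186,551,34.7)+f(389,566,34.7))/2;b=(f(221,52,19.6)+f(440,69,19.6))/2
d=(b-a)/np.linalg.norm(b-a);print(np.linalg.norm(b-a),"fork ang",np.degrees(np.arctan2(d[1],d[0])),"tool y ang",np.degrees(np.arctan2(ty[1],ty[0])))
g1=a+d*(109-56-.8)*.99;g2=b-d*(165-109+.8)*.99;g=(g1+g2)/2
print(g1,g2,"tool shifts y,z now:",(g-p[:2])@ty,(g-p[:2])@tz)
```

```text
107.30161117058478 fork ang 108.08148178898645 tool y ang 112.80118202913533
[518.93688895 326.04688854] [519.12571411 325.46854433] tool shifts y,z now: 7.662541944824265 10.247652984841906
```

```bash
python3 -m pendant '[[[0,0.02,0.0077,0.0102,0],[0,0.02,0,0,4.7],[0,0.02,0,0,0],[0,0.02,0,0,0],[0,0.016,0,0,0],[0,0.0055,0,0,0],[0,0,0,0,0]]]' 18
python3 -m pendant '[[[255,0,0,0,0],[255,0,0,0,0],[255,0,0,0,0],[255,0,0,0,0],[255,0,0,0,0],[255,0,0,0,0],[255,0,0,0,0],[255,0,0,0,0],[255,0,0,0,0],[255,0,0,0,0],[255,0,0,0,0],[255,0,0,0,0]]]' 18
python3 -m pendant '[[[255,-0.0079,-0.0018,0,0],[255,-0.0077,-0.0023,0,0],[255,-0.0076,-0.0029,0,0],[255,-0.0073,-0.0034,0,0]]]' 18
python3 - <<'E'
from h import *
V("side").crop("s15",230,140,390,260,4)
E
```

```text
time_s: 19.9
position: [518.9, 325.7, 21.2]
tool_rot: [-0.111, 0.699, 0.111, 0.698]
ft_force: [-0.0, -0.7, 0.5]
width: 91.0
time_s: 21.1
position: [519.0, 325.8, 21.6]
tool_rot: [-0.111, 0.698, 0.111, 0.698]
ft_force: [-0.5, -0.5, -0.1]
width: 0.7
time_s: 21.5
position: [522.6, 315.9, 53.2]
tool_rot: [-0.111, 0.698, 0.111, 0.698]
ft_force: [0.5, -0.5, -0.1]
width: 0.6
```

View pics/s15.png

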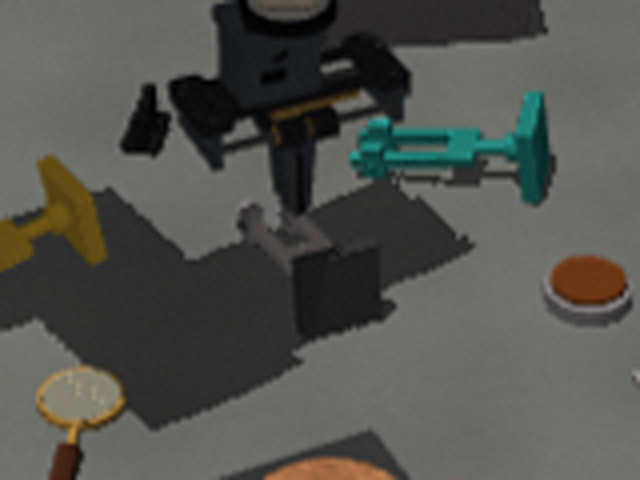

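It closed right past the prongs at the low position (width 0.7), so the pads catch less of the prongs than assumed. I'll check the fingertip height and the prong height against the images.

```bash
python3 - <<'E'
from h import *
s=V("side");p=robot.sense()['position']
for dz in (0,-10,-17,-25): print(dz,s.px(p+[0,0,dz]).round(1)[0])
s.crop("s16",270,150,350,230,7.5)
E
python3 -m pendant '[[[0,-0.025,0,0,0],[0,-0.025,0,0,0],[0,-0.02,0,0,0],[0,0,0,0,0],[0,0,0,0,0],[0,0,0,0,0],[0,0,0,0,0],[0,0,0,0,0]]]' 45
python3 - <<'E'
from h import *
w=V("wrist","w16");print(robot.sense()['position']);w.crop("c16",235,125,395,305,3.3)
s=V("side");s.crop("s16b",270,150,350,230,7.5);c=V("scene");c.crop("sc16",330,260,480,350,5)
E
```

```text
0 [303.  192.1]
-10 [303.1 194.5]
-17 [303.1 196.3]
-25 [303.1 198.2]
time_s: 22.4
position: [522.0, 315.8, 121.4]
tool_rot: [-0.111, 0.699, 0.111, 0.698]
ft_force: [0.1, -0.6, -0.5]
width: 61.7
[522.14498155 315.86814083 121.6115181 ]
```

View pics/s16.png

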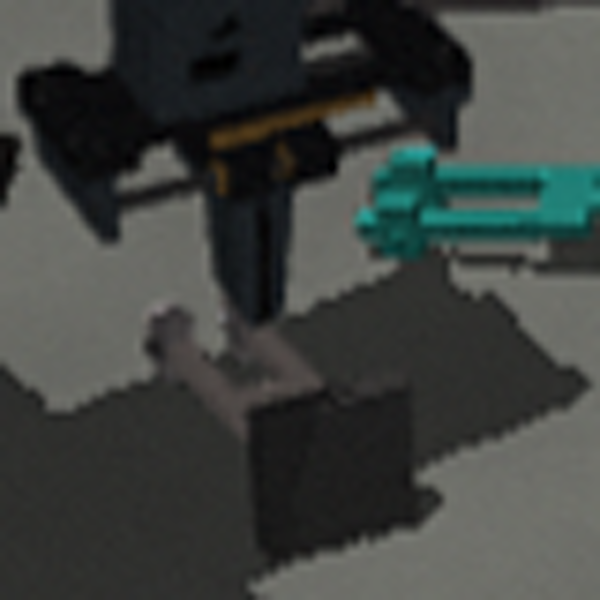

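View pics/s16b.png

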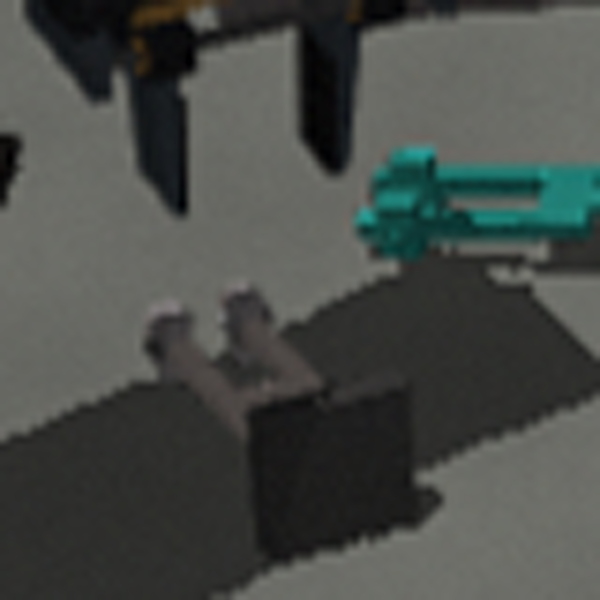

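View pics/c16.png

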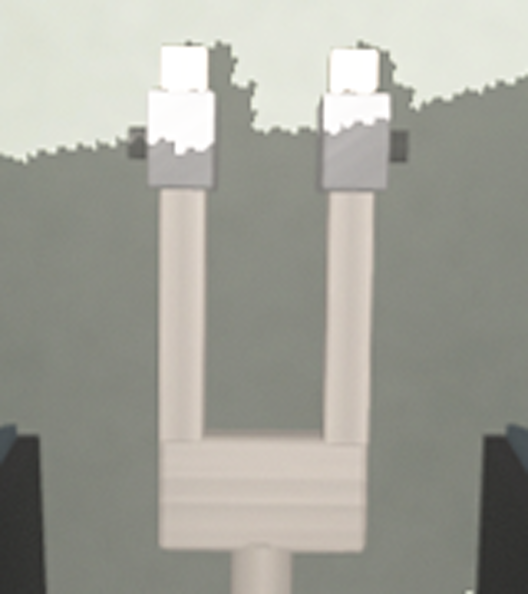

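View pics/sc16.png

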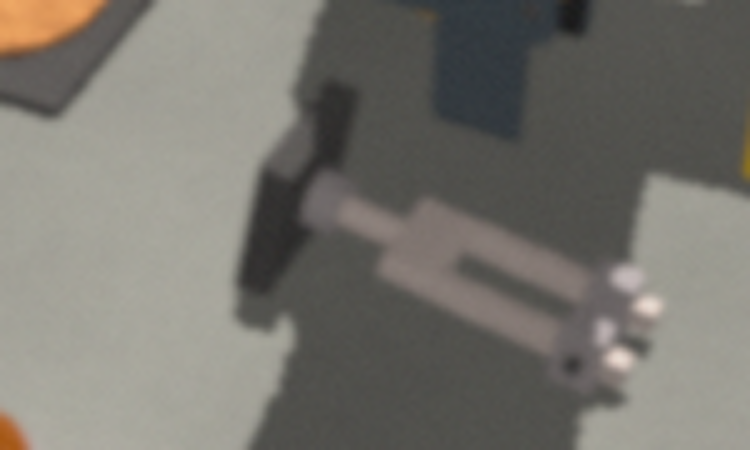

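Run:
```python
from h import *
from scipy.spatial.transform import Rotation as Ro
s=V("side");c=V("scene","sc17");st=robot.sense();p=st['position'];R=Ro.from_quat(st['tool_rot']).as_matrix();print(p,st['width'])
for dx in (-2,3,8,13,17):
  print(dx,[s.px(p+R@np.array([dx,y,z])).round(1)[0].tolist() for y in(-16,16) for z in(-31,31)])
s.crop("s17",270,140,350,200,9)
```

```text
[522.39796691 315.98870683 122.08780168] 81.31129900205576
-2 [[295.5, 179.0], [313.3, 174.3], [291.5, 173.8], [309.1, 169.2]]
3 [[295.5, 180.3], [313.3, 175.6], [291.5, 175.1], [309.2, 170.5]]
8 [[295.6, 181.6], [313.3, 176.9], [291.5, 176.4], [309.2, 171.8]]
13 [[295.6, 182.9], [313.4, 178.2], [291.6, 177.7], [309.2, 173.1]]
17 [[295.6, 184.0], [313.4, 179.2], [291.6, 178.8], [309.2, 174.2]]
```

View pics/s17.png

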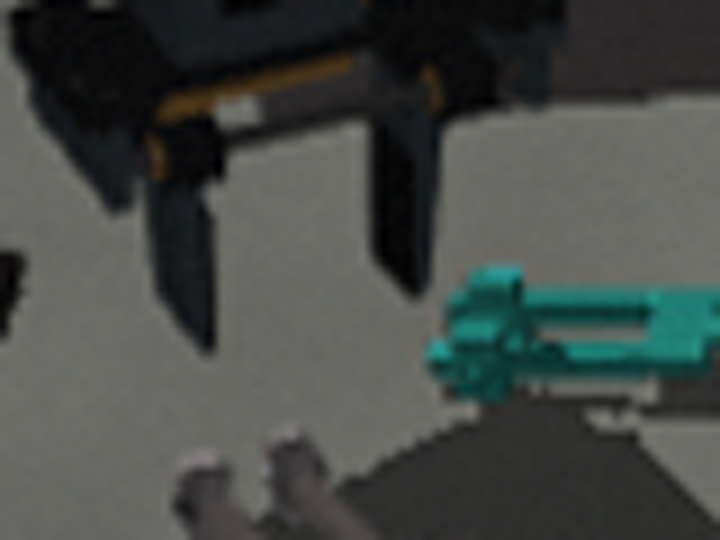

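The fingertips appear in the side view at about TCP level (293,179), not 17 mm ahead. That explains the shallow grips: I was only catching the tops of the prongs. I'll go in deeper, guarded by the force reading.

Run:
```python
from h import *
w=V("wrist");p=robot.sense();q=p['tool_rot'];p=p['position'];from scipy.spatial.transform import Rotation as Ro
Rt=Ro.from_quat(q).as_matrix();ty,tz=Rt[:2,1],Rt[:2,2]
f=lambda u,v,z:w.ray((235+u/3.3,125+v/3.3),z)[:2]
a=(f(160,550,34.7)+f(364,549,34.7))/2;b=(f(162,46,19.6)+f(378,47,19.6))/2
d=(b-a)/np.linalg.norm(b-a);print(np.linalg.norm(b-a),"fork ang",np.degrees(np.arctan2(d[1],d[0])),"tool y ang",np.degrees(np.arctan2(ty[1],ty[0])))
g1=a+d*(109-56-.8)*.99;g2=b-d*(165-109+.8)*.99;g=(g1+g2)/2
print(g1,g2,"tool shifts y,z now:",(g-p[:2])@ty,(g-p[:2])@tz)
```

```text
107.49204581034357 fork ang 107.21354683993093 tool y ang 108.09851617085747
[520.357396   326.38128818] [520.48108282 325.98205482] tool shifts y,z now: 10.300540806577017 1.275297774092422
```

```bash
python3 -m pendant '[[[0,0.02,0.0103,0.0013,0.9],[0,0.02,0,0,0],[0,0.02,0,0,0],[0,0.02,0,0,0],[0,0.02,0,0,0],[0,0.007,0,0,0],[0,0,0,0,0]]]' 12
python3 -m pendant '[[[0,0.003,0,0,0],[0,0,0,0,0]]]'
python3 -m pendant '[[[0,0.003,0,0,0],[0,0,0,0,0]]]'
```

```text
time_s: 23.4
position: [520.0, 325.9, 14.5]
tool_rot: [-0.106, 0.7, 0.106, 0.699]
ft_force: [-0.1, -0.2, -0.4]
width: 90.9
time_s: 23.6
position: [520.8, 326.4, 12.9]
tool_rot: [-0.106, 0.699, 0.106, 0.699]
ft_force: [0.0, 0.5, 0.1]
width: 91.3
time_s: 23.8
position: [520.5, 326.2, 9.4]
tool_rot: [-0.106, 0.699, 0.106, 0.699]
ft_force: [-0.6, -0.6, -0.2]
width: 91.1
```

```bash
python3 -m pendant '[[[0,0.002,0,0,0],[0,0,0,0,0]]]'
python3 -m pendant '[[[0,0.002,0,0,0],[0,0,0,0,0]]]'
python3 -m pendant '[[[255,0,0,0,0],[255,0,0,0,0],[255,0,0,0,0],[255,0,0,0,0],[255,0,0,0,0],[255,0,0,0,0],[255,0,0,0,0],[255,0,0,0,0],[255,0,0,0,0],[255,0,0,0,0],[255,0,0,0,0],[255,0,0,0,0]]]' 12
python3 -c "
from h import *
V('side').crop('s18',270,150,350,230,7.5)"
```

```text
time_s: 24.0
position: [520.4, 326.1, 7.1]
tool_rot: [-0.106, 0.699, 0.106, 0.699]
ft_force: [0.4, -0.1, 1.3]
width: 91.3
time_s: 24.2
position: [520.3, 326.1, 5.0]
tool_rot: [-0.106, 0.699, 0.106, 0.699]
ft_force: [0.1, -0.5, -0.3]
width: 91.1
time_s: 25.4
position: [520.4, 326.2, 5.2]
tool_rot: [-0.106, 0.699, 0.106, 0.699]
ft_force: [-2.2, -0.3, 1.9]
width: 46.1
```

View pics/s18.png

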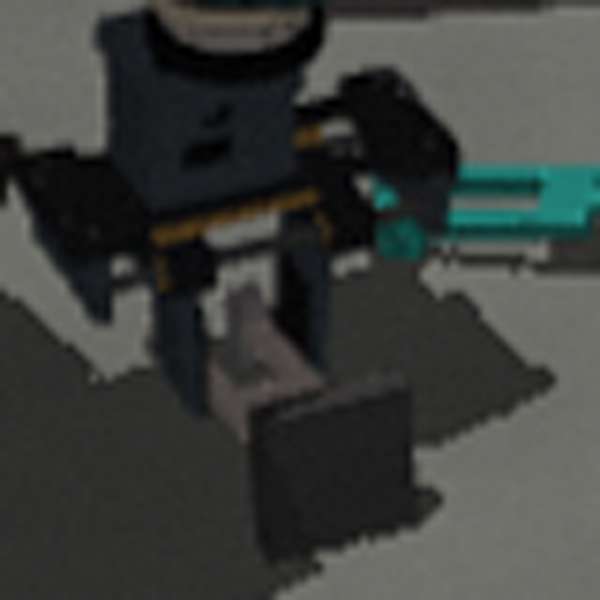

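Now a true 46.1 mm grip on the prongs. Tip up along the arc around the foot's edge at 12 N.

```bash
python3 -m pendant '[[[255,-0.0079,-0.0018,0,0],[255,-0.0077,-0.0023,0,0],[255,-0.0076,-0.0029,0,0],[255,-0.0073,-0.0034,0,0],[255,-0.0071,-0.0039,0,0],[255,-0.0068,-0.0044,0,0],[255,0,0,0,0]]]' 12
python3 -c "
from h import *
V('side').crop('s19',250,130,350,230,6)"
```

```text
time_s: 26.15
position: [526.7, 308.1, 50.8]
tool_rot: [-0.105, 0.699, 0.106, 0.7]
ft_force: [-1.5, 0.2, 1.1]
width: 45.9
```

View pics/s19.png

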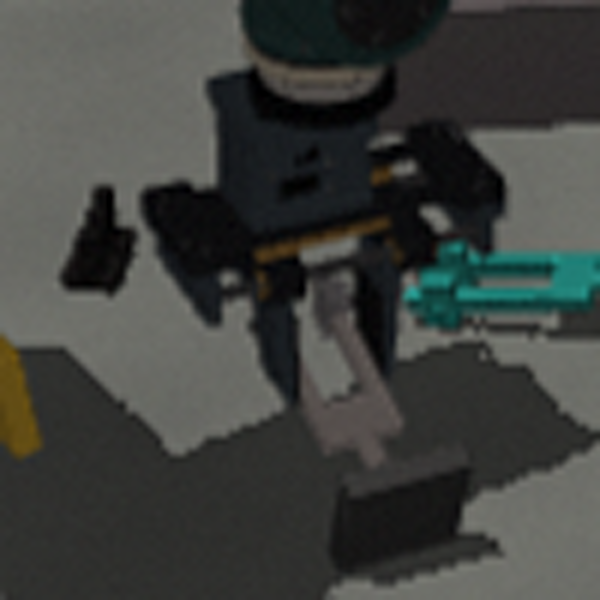

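```bash
python3 -m pendant '[[[255,-0.0065,-0.0049,0,0],[255,-0.0061,-0.0053,0,0],[255,-0.0057,-0.0057,0,0],[255,-0.0053,-0.0061,0,0],[255,-0.0048,-0.0065,0,0],[255,-0.0044,-0.0068,0,0],[255,0,0,0,0]]]' 12
python3 -c "
from h import *
V('side').crop('s20',250,130,350,230,6)"
```

```text
time_s: 26.9
position: [536.8, 273.8, 82.9]
tool_rot: [-0.105, 0.699, 0.105, 0.699]
ft_force: [-0.0, 0.6, -5.2]
width: 46.0
```

View pics/s20.png

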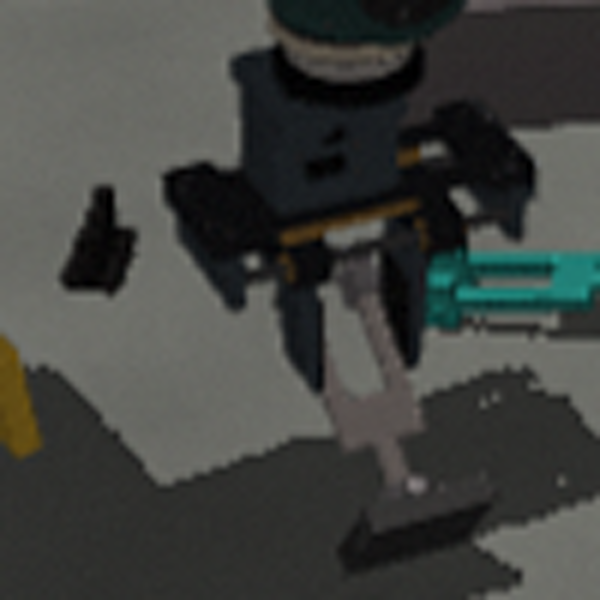

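The fork now hangs foot-down at about 25–30° tilt, full weight carried (-5.2 N). Relax slightly so that it settles further.

```bash
python3 -m pendant '[[[255,-0.004,0,0,0],[255,0,0,0,0],[255,0,0,0,0]]]' 9
python3 -c "
from h import *
V('side').crop('s21',250,130,350,230,6)
V('scene').crop('sc21',300,150,500,350,3)"
```

```text
time_s: 27.25
position: [536.4, 274.8, 86.4]
tool_rot: [-0.106, 0.699, 0.106, 0.699]
ft_force: [1.2, 0.2, -4.4]
width: 45.7
```

View pics/s21.png

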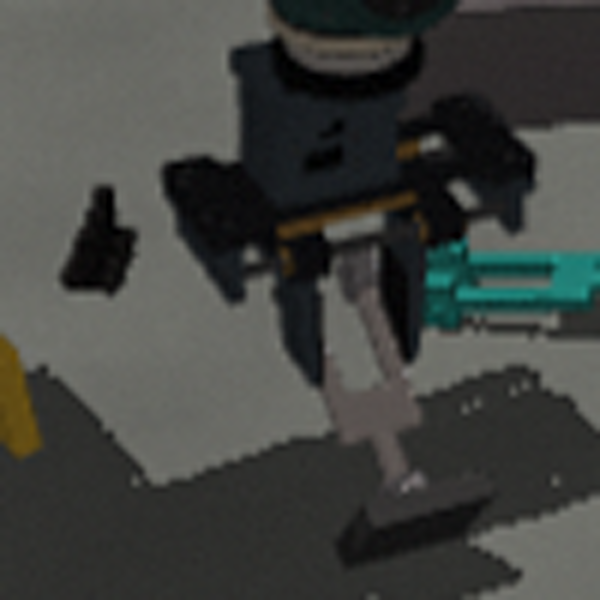

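View pics/sc21.png

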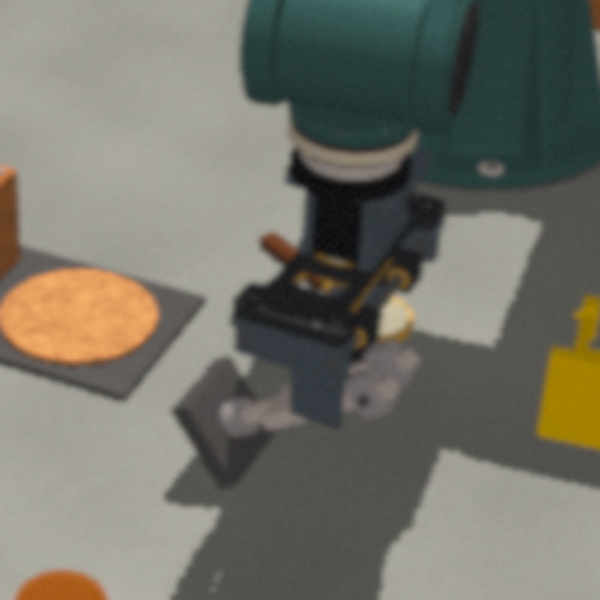

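The scene view shows the tilt is nearer 50° from vertical. I'll relax further.

```bash
python3 -m pendant '[[[255,0,0,0,0]]]' 7
python3 -c "
from h import *
V('scene').crop('sc22a',300,150,500,350,2)"
python3 -m pendant '[[[255,0,0,0,0]]]' 5.5
python3 -c "
from h import *
V('scene').crop('sc22b',300,150,500,350,2)
cv2.imwrite('pics/sc22.png',np.hstack([cv2.imread('pics/sc22a.png'),cv2.imread('pics/sc22b.png')]))"
```

```text
time_s: 27.45
position: [536.3, 274.7, 86.3]
tool_rot: [-0.106, 0.699, 0.106, 0.699]
ft_force: [0.7, -1.1, -3.9]
width: 46.1
time_s: 27.6
position: [536.4, 274.7, 86.5]
tool_rot: [-0.106, 0.699, 0.106, 0.699]
ft_force: [-1.1, 0.4, -2.5]
width: 45.5
```

View pics/sc22.png

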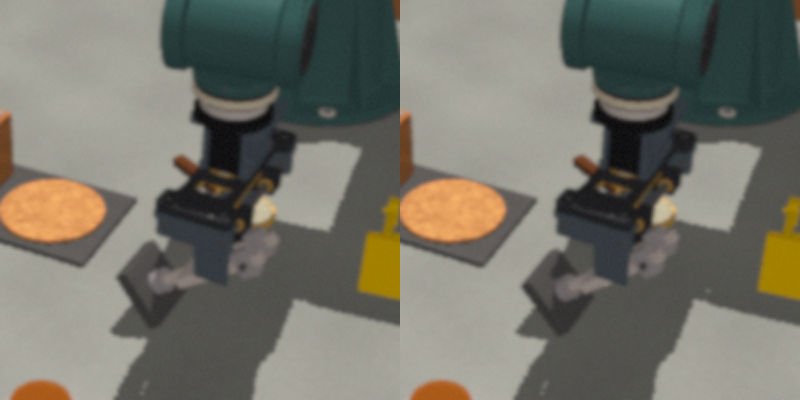

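Foot edge is now about on the shelf at 45° tilt. Continue the arc over the planted edge, lightly pressing.

```bash
python3 -m pendant '[[[255,-0.002,-0.007,0,0],[255,-0.002,-0.007,0,0],[255,-0.002,-0.008,0,0],[255,-0.0015,-0.008,0,0],[255,-0.001,-0.008,0,0],[255,-0.0005,-0.008,0,0],[255,0,0,0,0]]]' 8
python3 -c "
from h import *
V('scene').crop('sc23a',300,150,500,350,2)
V('side').crop('sc23b',250,130,350,230,4)
cv2.imwrite('pics/sc23.png',np.hstack([cv2.imread('pics/sc23a.png'),cv2.imread('pics/sc23b.png')]))"
```

```text
time_s: 28.35
position: [551.1, 230.4, 96.8]
tool_rot: [-0.105, 0.699, 0.106, 0.7]
ft_force: [-3.0, 3.0, 9.8]
width: 46.0
```

View pics/sc23.png

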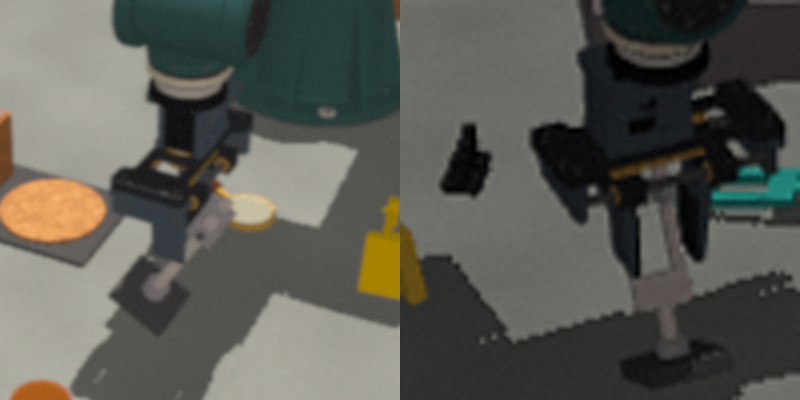

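Pressing with 10 N; the fork is at about 20° tilt. A few more rows.

```bash
python3 -m pendant '[[[255,-0.001,-0.007,0,0],[255,0,-0.007,0,0],[255,0,-0.007,0,0],[255,0,0,0,0]]]' 8
python3 -c "
from h import *
V('scene').crop('sc24a',300,150,500,350,2)
V('side').crop('sc24b',250,130,350,230,4)
cv2.imwrite('pics/sc24.png',np.hstack([cv2.imread('pics/sc24a.png'),cv2.imread('pics/sc24b.png')]))"
```

```text
time_s: 28.85
position: [557.2, 210.3, 97.6]
tool_rot: [-0.105, 0.699, 0.106, 0.7]
ft_force: [-2.6, 0.3, 8.3]
width: 45.5
```

View pics/sc24.png

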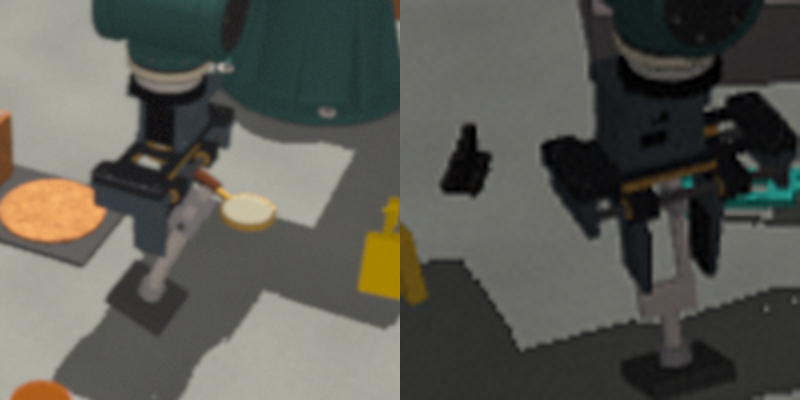

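```bash
python3 -m pendant '[[[255,0,-0.007,0,0],[255,0,-0.007,0,0],[255,0.001,-0.007,0,0],[255,0,0,0,0]]]' 8
python3 -c "
from h import *
V('scene').crop('sc25a',300,150,500,350,2)
V('side').crop('sc25b',250,130,350,230,4)
cv2.imwrite('pics/sc25.png',np.hstack([cv2.imread('pics/sc25a.png'),cv2.imread('pics/sc25b.png')]))"
```

```text
time_s: 29.35
position: [563.2, 189.6, 95.8]
tool_rot: [-0.106, 0.699, 0.105, 0.7]
ft_force: [-0.3, -2.0, 5.9]
width: 41.3
```

View pics/sc25.png

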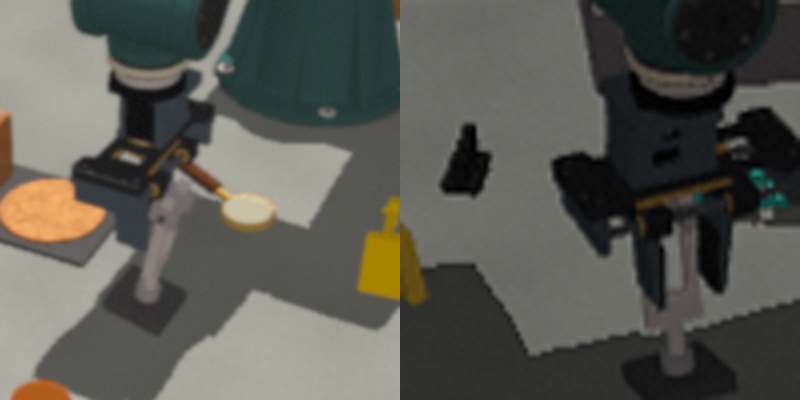

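The pads are nearly off the edge, and the foot is almost flat with its weight well inside its base. Open so it settles onto its foot on the shelf, then look.

```bash
python3 -m pendant '[[[0,0,0,0,0],[0,0,0,0,0],[0,0,0,0,0],[0,0,0,0,0],[0,0,0,0,0],[0,0,0,0,0]]]' 
python3 -c "
from h import *
V('scene').crop('sc26a',300,150,500,350,2)
V('side').crop('sc26b',250,130,350,230,4)
V('wrist','w26')
cv2.imwrite('pics/sc26.png',np.hstack([cv2.imread('pics/sc26a.png'),cv2.imread('pics/sc26b.png')]))"
```

```text
time_s: 30.05
position: [562.4, 190.6, 95.4]
tool_rot: [-0.106, 0.699, 0.106, 0.699]
ft_force: [0.4, -0.5, 0.6]
width: 86.8
```

View pics/sc26.png

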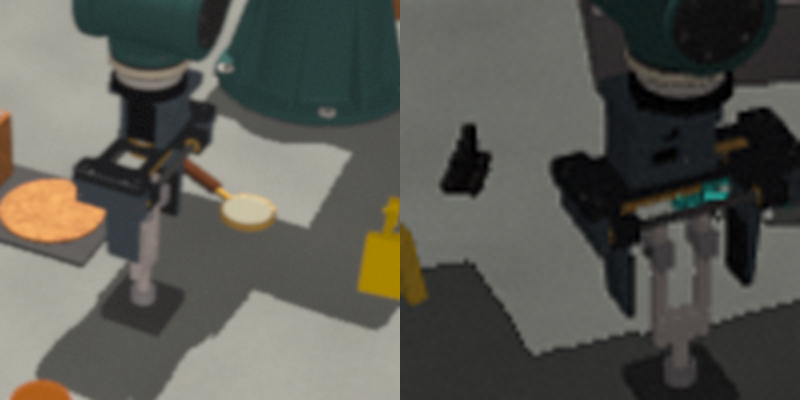

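View pics/w26.png

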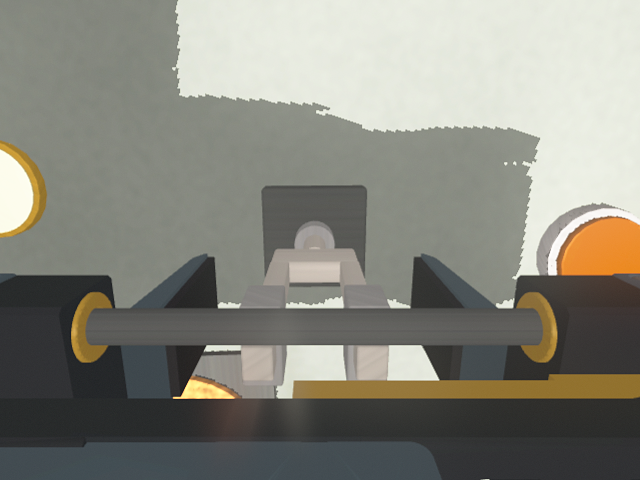

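The fork stands upright on the shelf, aligned with the gripper (foot top at columns 262–366, rows 186–285). Now measure for a firm regrip.

Run:
```python
from h import *
from scipy.spatial.transform import Rotation as Ro
w=V("wrist");st=robot.sense();p=st['position'];R=Ro.from_quat(st['tool_rot']).as_matrix()
C=np.array([w.ray(q,16)[:2] for q in((262,186),(367,186),(266,286),(365,285))]);print(C.round(1))
f=C[:2].mean(0);far=f-35*R[:2,1];cen=C.mean(0);print("centre from far edge",far,"mean",cen)
for c in (far,cen): print("shift y,z",(c-p[:2])@R[:2,1],(c-p[:2])@R[:2,2])
pad=np.array([515.1,-7.1]);print("fork->pad y,z",(pad-far)@R[:2,1],(pad-far)@R[:2,2])
for h in (165,155,135): print(h,w.px(np.r_[far,h]))
```

```text
[[519.1 215.5]
 [585.1 236. ]
 [540.4 148.5]
 [606.6 169.8]]
centre from far edge [562.45838111 192.32752633] mean [562.79909413 192.45915165]
shift y,z 1.6948332862648026 0.5433015789825314
shift y,z 1.719799447604534 0.9077014689095362
fork->pad y,z -176.49851709201795 -104.22297233079352
165 [[315.42932221 360.22658922]]
155 [[315.29983462 343.58347418]]
135 [[315.09054772 316.6837068 ]]
```

```bash
python3 -m pendant '[[[0,0,0.0017,0.0006,0],[255,0,0,0,0],[255,0,0,0,0],[255,0,0,0,0],[255,0,0,0,0],[255,0,0,0,0],[255,0,0,0,0],[255,0,0,0,0],[255,0,0,0,0],[255,0,0,0,0],[255,0,0,0,0],[255,0,0,0,0]]]' 30
python3 -m pendant '[[[255,-0.006,0,0,0],[255,-0.006,0,0,0],[255,-0.006,0,0,0],[255,0,0,0,0]]]' 30
python3 -c "
from h import *
V('scene').crop('sc27a',300,150,500,350,2)
V('side').crop('sc27b',250,130,350,230,4)
cv2.imwrite('pics/sc27.png',np.hstack([cv2.imread('pics/sc27a.png'),cv2.imread('pics/sc27b.png')]))"
```

```text
time_s: 31.45
position: [562.5, 192.4, 95.4]
tool_rot: [-0.106, 0.699, 0.106, 0.699]
ft_force: [-0.5, 0.6, 1.0]
width: 50.0
time_s: 31.85
position: [563.1, 192.5, 114.5]
tool_rot: [-0.106, 0.699, 0.106, 0.7]
ft_force: [0.1, -0.7, -3.8]
width: 49.8
```

View pics/sc27.png

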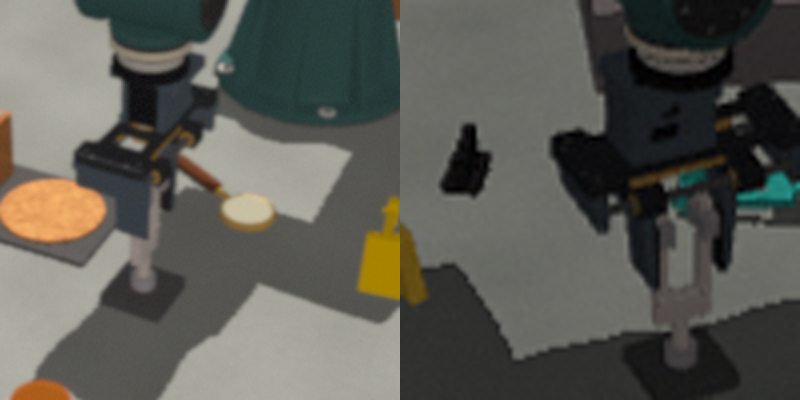

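Held firmly by the weights (50 mm), upright and lifted. Carry to the pad.

```bash
python3 -m pendant '[[[255,-0.01,0,0,0],[255,-0.006,-0.01,-0.006,0],[255,0,-0.019,-0.011,0],[255,0,-0.019,-0.011,0],[255,0,-0.019,-0.011,0],[255,0,-0.02,-0.012,0],[255,0,-0.02,-0.012,0],[255,0,-0.019,-0.011,0],[255,0,-0.019,-0.011,0],[255,0,-0.019,-0.011,0],[255,0,-0.012,-0.0085,0],[255,0,0,0,0]]]' 30
python3 -m pendant '[[[255,0,0,0,0],[255,0.008,0,0,0],[255,0.006,0,0,0],[255,0,0,0,0]]]' 30
python3 -c "
from h import *
V('scene').crop('sc28a',230,120,430,320,2)
V('side').crop('sc28b',250,180,390,320,2.8571)
V('wrist','w28')
cv2.imwrite('pics/sc28.png',np.hstack([cv2.imread('pics/sc28a.png'),cv2.imread('pics/sc28b.png')]))"
```

```text
time_s: 33.15
position: [514.1, -8.2, 129.7]
tool_rot: [-0.105, 0.699, 0.105, 0.699]
ft_force: [0.8, 0.2, -5.2]
width: 50.1
time_s: 33.55
position: [514.0, -6.2, 114.2]
tool_rot: [-0.106, 0.7, 0.106, 0.698]
ft_force: [0.4, 0.2, -4.8]
width: 49.9
```

View pics/sc28.png

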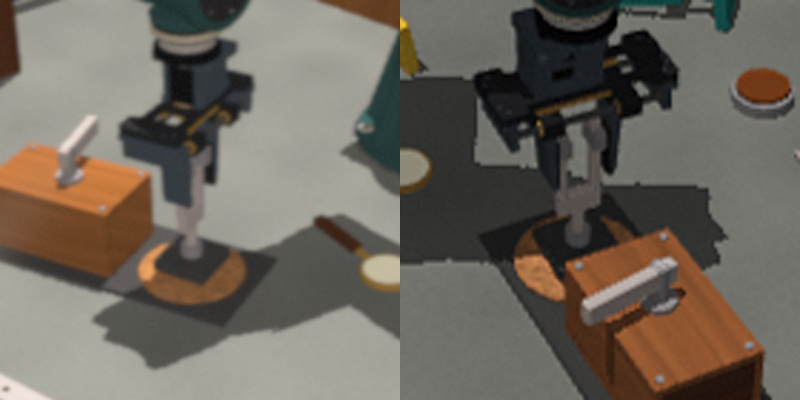

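View pics/w28.png

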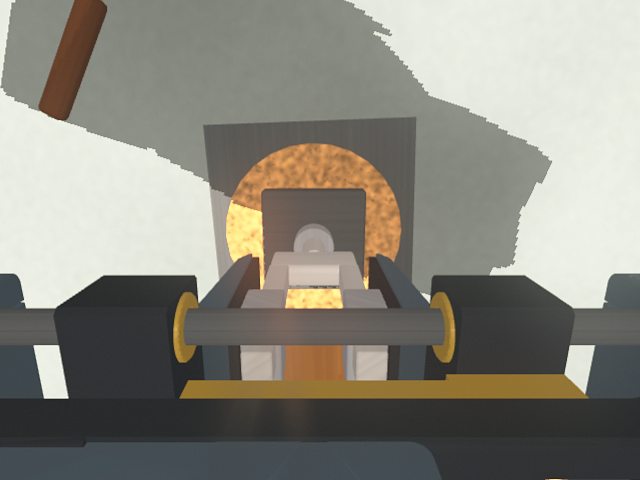

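The fork hangs over the pad, centred (foot columns 262–366, pad 226–401). Lower gently.

```bash
python3 -m pendant '[[[255,0.003,0,0,0],[255,0.002,0,0,0],[255,0,0,0,0]]]' 30
python3 -m pendant '[[[255,0.001,0,0,0],[255,0,0,0,0]]]' 30
python3 -m pendant '[[[255,0.001,0,0,0],[255,0,0,0,0]]]' 30
```

```text
time_s: 34.0
position: [514.6, -6.7, 110.1]
tool_rot: [-0.106, 0.699, 0.106, 0.699]
ft_force: [0.1, 0.4, -5.8]
width: 49.8
time_s: 34.2
position: [514.7, -6.7, 109.4]
tool_rot: [-0.106, 0.699, 0.106, 0.699]
ft_force: [-0.2, 0.4, -5.4]
width: 49.9
time_s: 34.4
position: [514.7, -6.7, 108.4]
tool_rot: [-0.106, 0.699, 0.106, 0.699]
ft_force: [1.3, -0.6, -4.9]
width: 49.6
```

```bash
python3 -m pendant '[[[255,0.001,0,0,0],[255,0,0,0,0]]]' 30
python3 -m pendant '[[[255,0.001,0,0,0],[255,0,0,0,0]]]' 30
```

```text
time_s: 34.6
position: [514.8, -6.7, 107.5]
tool_rot: [-0.106, 0.699, 0.106, 0.699]
ft_force: [0.9, 0.6, -3.3]
width: 49.9
time_s: 34.8
position: [515.1, -6.9, 107.4]
tool_rot: [-0.106, 0.699, 0.106, 0.699]
ft_force: [-6.6, -1.4, 15.5]
width: 50.0
```

Contact at 107.5, as predicted. Ease off and open.

```bash
python3 -m pendant '[[[255,-0.0008,0,0,0],[255,0,0,0,0]]]' 20
python3 -m pendant '[[[0,0,0,0,0],[0,0,0,0,0],[0,0,0,0,0],[0,0,0,0,0],[0,0,0,0,0],[0,0,0,0,0],[0,0,0,0,0]]]'
python3 -c "
from h import *
V('scene').crop('sc29a',230,120,430,320,2)
V('side').crop('sc29b',250,180,390,320,2.8571)
V('wrist','w29')
cv2.imwrite('pics/sc29.png',np.hstack([cv2.imread('pics/sc29a.png'),cv2.imread('pics/sc29b.png')]))"
```

```text
time_s: 35.0
position: [514.9, -6.7, 107.5]
tool_rot: [-0.106, 0.699, 0.106, 0.699]
ft_force: [-1.2, -2.0, 1.8]
width: 49.8
time_s: 35.7
position: [514.7, -6.7, 107.2]
tool_rot: [-0.106, 0.699, 0.106, 0.699]
ft_force: [-0.2, 0.2, 0.9]
width: 91.2
```

View pics/sc29.png

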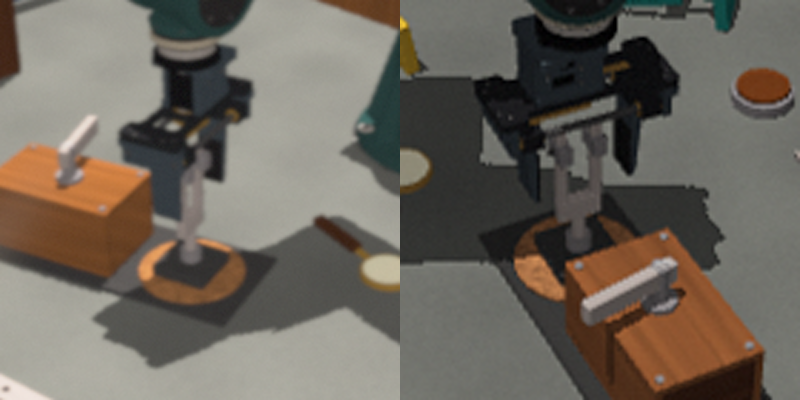

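View pics/w29.png

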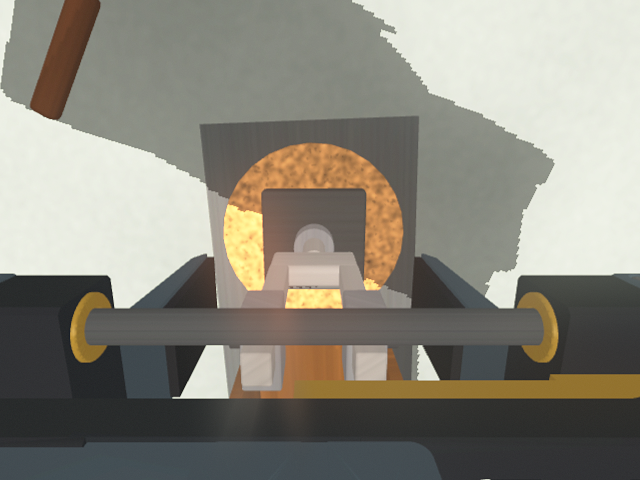

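The fork stands on the pad, let go. Rise above it, close the fingers, align with the box, and move to the pad side of the lever.

```bash
python3 -m pendant '[[[0,-0.02,0,0,0],[0,-0.03,0,0,0],[0,-0.03,0,0,0],[0,-0.03,0,0,0],[0,-0.01,0,0,-1.5],[255,0,-0.02,-0.01,0],[255,0,-0.03,-0.01,0],[255,0,-0.03,-0.01,0],[255,0,-0.03,-0.015,0],[255,0,-0.028,-0.015,0],[255,0,0,0,0]]]' 30
python3 - <<'E'
from h import *
s=V('side');s.crop('s30',230,150,430,350,3);V('wrist','w30')
st=robot.sense();p=st['position'];print(p)
th=np.radians(18.75);X=np.array([np.cos(th),np.sin(th)]);Y=np.array([-X[1],X[0]]);pad=np.array([515.1,-7.1])
print("pad frame",(p[:2]-pad)@X,(p[:2]-pad)@Y)
E
```

```text
time_s: 36.95
position: [501.4, -159.1, 226.5]
tool_rot: [-0.114, 0.698, 0.114, 0.698]
ft_force: [-0.1, 0.7, 0.5]
width: 46.2
[ 501.75450316 -156.81804837  226.57533699]
pad frame -60.76254246155139 -137.48276156077515
```

View pics/s30.png

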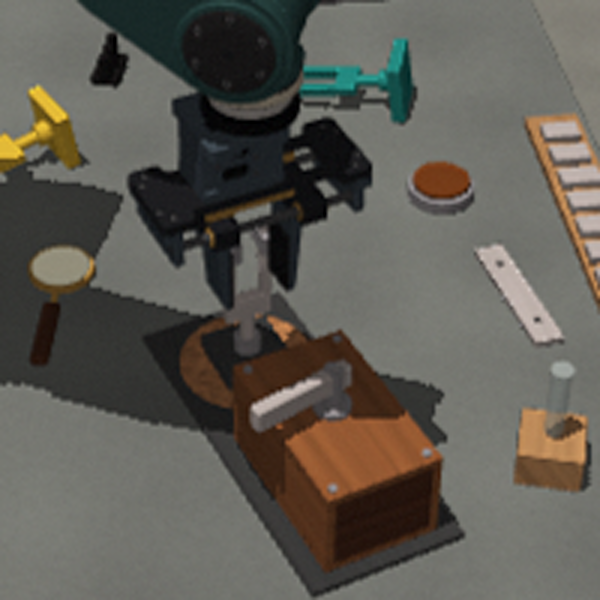

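View pics/w30.png

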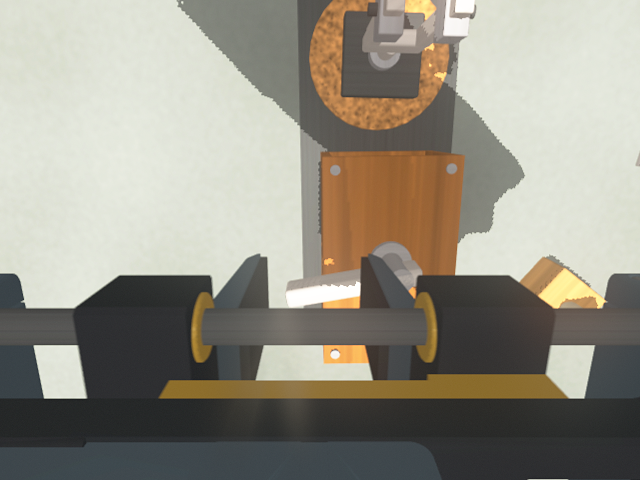

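The fork is on the pad (foot corners (342,12)–(420,97) in the wrist view). The lever bar runs from (415,270) to its free end at (288,293). Descend beside it.

```bash
python3 -m pendant '[[[255,0.02,0,0,0],[255,0.02,0,0,0],[255,0.02,0,0,0],[255,0.02,0,0,0],[255,0.02,0,0,0],[255,0.006,0,0,0],[255,0,0,0,0],[255,0,0,0,0],[255,0,0,0,0],[255,0,0,0,0]]]' 30
python3 - <<'E'
from h import *
s=V('side');s.crop('s31',270,220,410,340,5.7)
E
```

```text
time_s: 38.05
position: [502.6, -156.7, 122.0]
tool_rot: [-0.115, 0.697, 0.115, 0.698]
ft_force: [-0.4, -0.2, 0.5]
width: 0.5
```

View pics/s31.png

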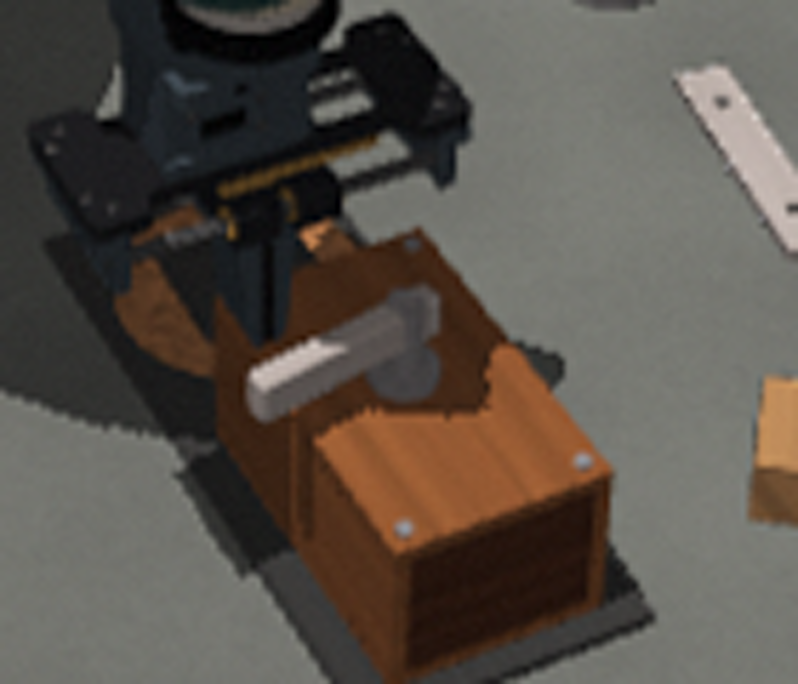

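```bash
python3 -m pendant '[[[255,0,-0.0087,-0.004,-8],[255,0,-0.007,0,0],[255,0,-0.006,0,0],[255,0,-0.0085,-0.0022,-8],[255,0,-0.0085,-0.0022,-8],[255,0,-0.0085,-0.0022,-8],[255,0,0,0,0]]]' 30
python3 - <<'E'
from h import *
s=V('side');s.crop('s32',270,220,410,340,5.7)
st=robot.sense();p=st['position'];th=np.radians(18.75);X=np.array([np.cos(th),np.sin(th)]);Y=np.array([-X[1],X[0]]);pad=np.array([515.1,-7.1])
print("pad frame",(p[:2]-pad)@X,(p[:2]-pad)@Y)
E
```

```text
time_s: 38.8
position: [516.5, -203.1, 121.3]
tool_rot: [-0.302, 0.639, 0.302, 0.639]
ft_force: [-0.8, 0.1, 0.0]
width: 0.3
pad frame -61.73615120584586 -185.562152007308
```

View pics/s32.png

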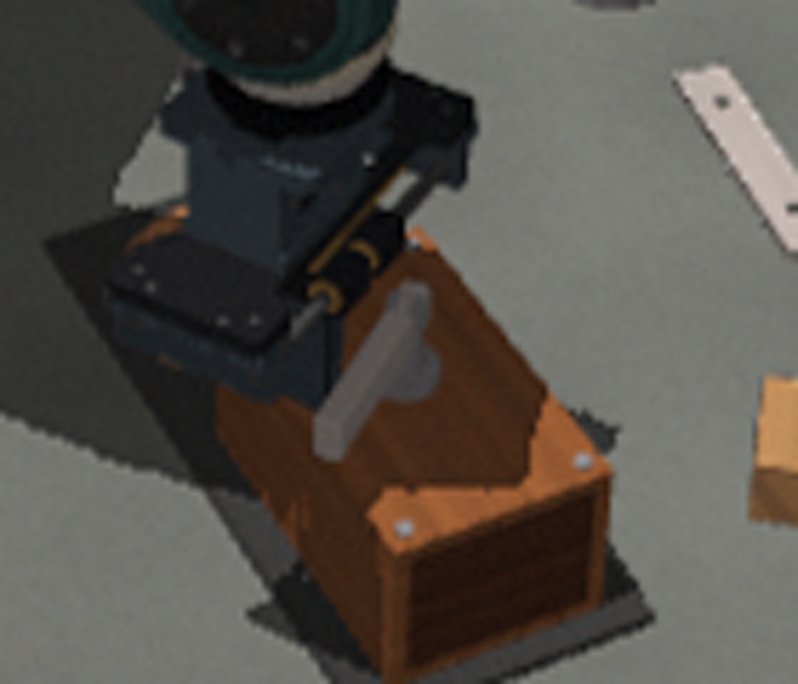

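Lever is turning (about 35–40°). Continue.

```bash
python3 -m pendant '[[[255,0,-0.0085,-0.0022,-8],[255,0,-0.0085,-0.0022,-8],[255,0,-0.0085,-0.0022,-8],[255,0,-0.0085,-0.0022,-8],[255,0,-0.0085,-0.0022,-8],[255,0,0,0,0]]]' 30
python3 - <<'E'
from h import *
s=V('side');s.crop('s33',270,220,410,340,5.7)
st=robot.sense();p=st['position'];th=np.radians(18.75);X=np.array([np.cos(th),np.sin(th)]);Y=np.array([-X[1],X[0]]);pad=np.array([515.1,-7.1])
print("pad frame",(p[:2]-pad)@X,(p[:2]-pad)@Y,st['q'][5])
E
```

```text
time_s: 39.45
position: [550.5, -228.8, 121.2]
tool_rot: [0.502, -0.498, -0.502, -0.498]
ft_force: [0.1, 0.3, 0.3]
width: 0.5
pad frame -38.03155776275264 -220.92449142313737 -2.008724118160879
```

View pics/s33.png

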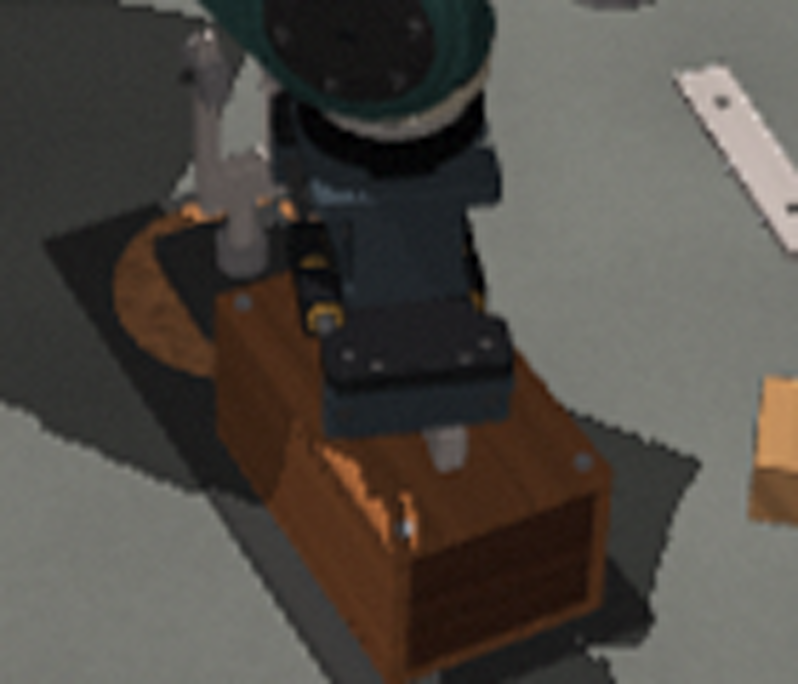

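```bash
python3 -m pendant '[[[255,0,-0.0085,-0.0022,-8],[255,0,-0.005,-0.0012,-5],[255,0,0,0,0]]]' 30
python3 -m pendant '[[[255,0,-0.003,0,-2],[255,0,0,0,0]]]'
python3 -m pendant '[[[255,0,-0.002,0,-1],[255,0,0,0,0]]]'
```

```text
time_s: 39.8
position: [563.6, -230.9, 121.2]
tool_rot: [-0.555, 0.438, 0.555, 0.438]
ft_force: [-1.0, -0.6, -0.1]
width: 0.3
time_s: 40.0
position: [566.0, -230.3, 121.1]
tool_rot: [-0.562, 0.429, 0.562, 0.429]
ft_force: [-2.6, -2.9, 0.1]
width: 0.6
time_s: 40.2
position: [566.6, -230.5, 121.1]
tool_rot: [-0.566, 0.424, 0.567, 0.422]
ft_force: [-14.4, -10.0, 6.4]
width: 0.5
```

Force jumped from 1–4 N to 17 N: the stop is reached. Back off, rise and check.

```bash
python3 -m pendant '[[[255,0,0.01,0,0],[255,0,0.02,0,0],[255,-0.03,0,0,0],[255,-0.04,0,0,0],[255,-0.04,0.03,0,0],[255,-0.03,0.04,0,0],[255,0,0.04,0,0],[255,0,0.03,0,0],[255,0,0,0,0],[255,0,0,0,0]]]'
python3 - <<'E'
from h import *
s=V('side','side34');s.crop('s34',270,200,410,320,5.7);V('scene','sc34');V('wrist','w34')
E
```

```text
time_s: 41.2
position: [405.4, -278.9, 261.5]
tool_rot: [0.567, -0.423, -0.566, -0.423]
ft_force: [-0.3, 0.4, 0.0]
width: 0.4
```

View pics/s34.png

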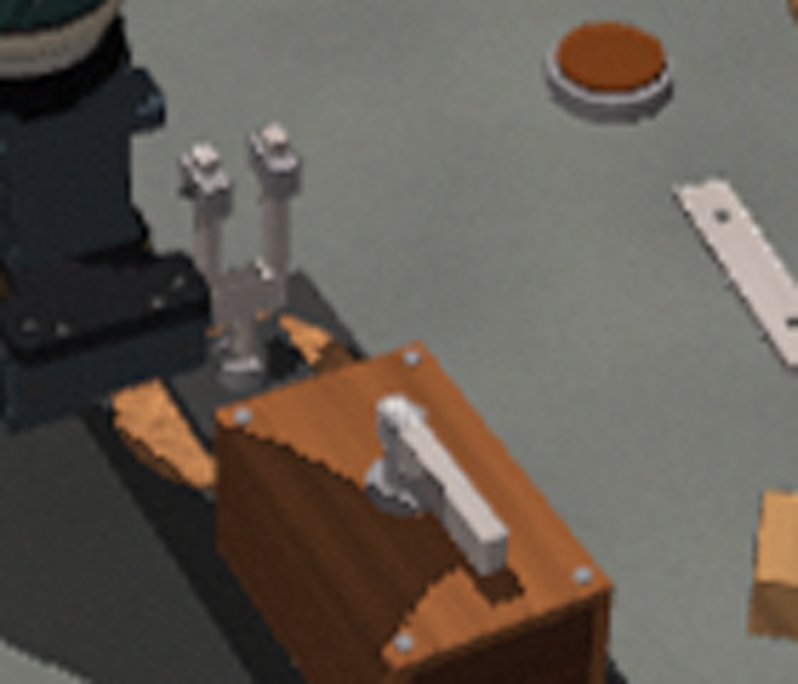

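View pics/sc34.png

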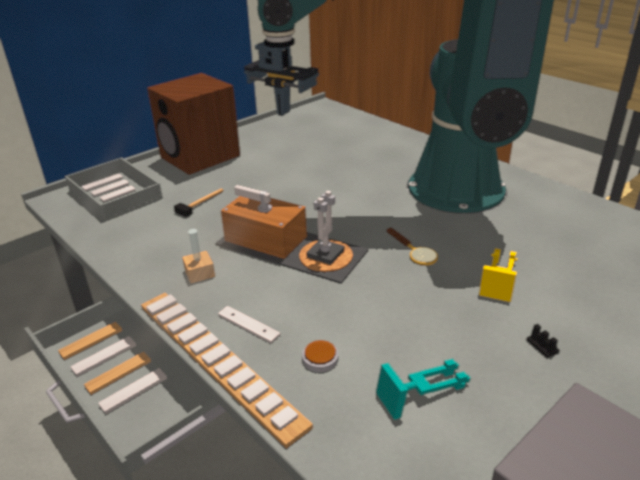

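View pics/w34.png

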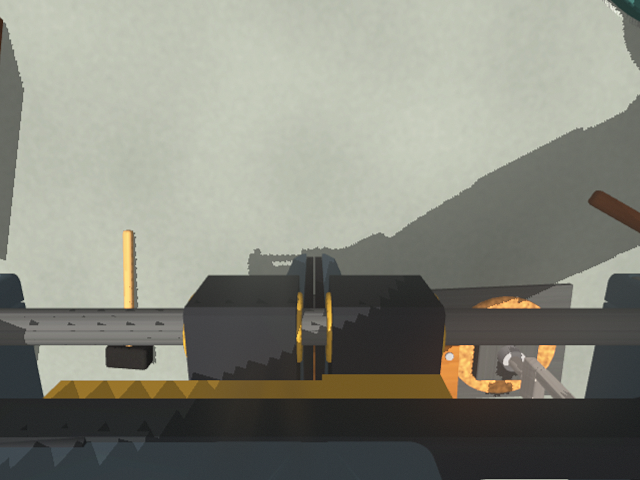

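Measure the lever's final angle and the fork foot.

Run:
```python
from h import *
s=V('side');f=lambda u,v,z:s.ray((270+u/5.7,200+v/5.7),z)[:2]
A=lambda a,b:np.degrees(np.arctan2(*(b-a)[::-1]))
print("lever right edge",A(f(420,405,142),f(507,535,142)),"left edge",A(f(380,400,142),f(478,543,142)),"box R edge",A(f(418,342,96),f(611,583,96)),"expected",18.75-90)
c=V('scene');c.crop('c35',275,180,375,290,5.5)
```

```text
lever right edge -74.05323160440881 left edge -73.12457112692354 box R edge -70.3126030213505 expected -71.25
```

View pics/c35.png

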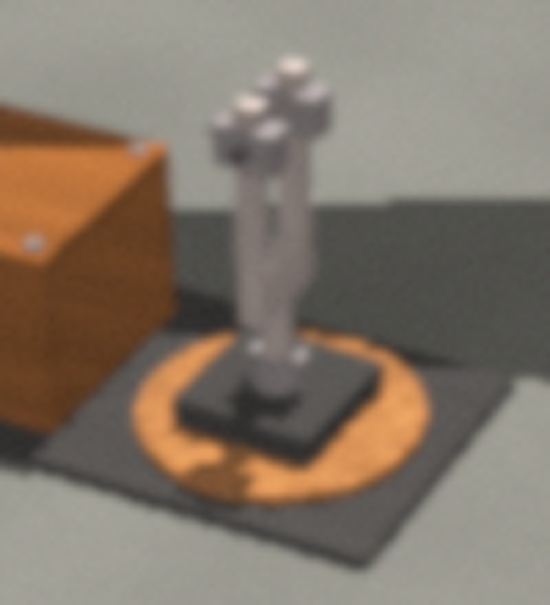

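The side view reads the lever at about −73.5° against −70 to −71° for the box. That is within picking noise, but a wrist view from above will settle it.

```bash
python3 -m pendant '[[[255,0,-0.03,0,0],[255,0,-0.035,0,0],[255,0,-0.035,0,0],[255,0,-0.035,0,0],[255,0,-0.035,0,0],[255,0,-0.035,0,0],[255,0,-0.035,0,0],[255,0,-0.035,0,0],[255,0,0,0,0],[255,0,0,0,0]]]'
python3 - <<'E'
from h import *
w=V('wrist','w36')
E
```

```text
time_s: 42.45
position: [669.4, -199.0, 260.3]
tool_rot: [-0.567, 0.422, 0.568, 0.422]
ft_force: [-0.6, -0.5, -0.1]
width: 0.3
```

View pics/w36.png

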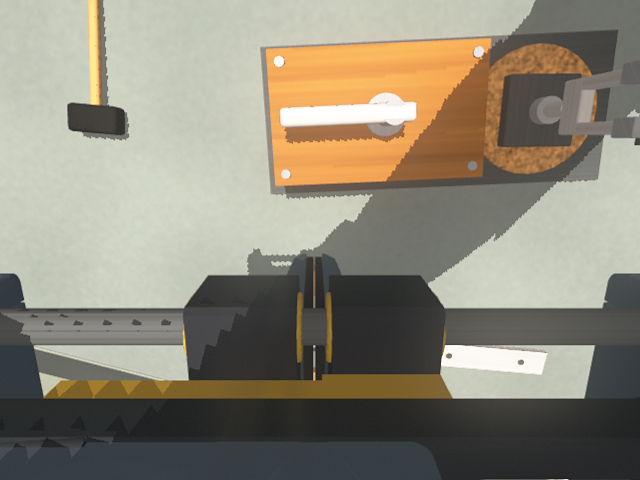

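Run:
```python
from h import *
w=V('wrist');h=cv2.cvtColor(w.im,cv2.COLOR_RGB2HSV)
m=((h[...,1]<60)&(h[...,2]>215)).astype(np.uint8);mm=np.zeros_like(m);mm[95:130,276:420]=m[95:130,276:420]
A=lambda a,b:np.degrees(np.arctan2(*(b-a)[::-1]))
def fit(sel,cols,z):
    P=np.array([[c,sel(np.nonzero(mm[:,c])[0])] for c in cols]);k=np.polyfit(P[:,0],P[:,1],1)
    return A(w.ray((cols[-1],np.polyval(k,cols[-1])),z)[:2],w.ray((cols[0],np.polyval(k,cols[0])),z)[:2])
print("lever top-face edges",fit(np.min,range(290,365),142),fit(np.max,range(290,360),142))
print("box edges",A(w.ray((490,38),96)[:2],w.ray((267,48),96)[:2]),A(w.ray((483,176),96)[:2],w.ray((275,186),96)[:2]))
c=[(501,147),(573,146),(505,73),(576,75)]
w.crop('c37',255,25,625,205,2.1)
```

```text
lever top-face edges -70.75606013349119 -70.6744124185745
box edges -70.90063576147178 -70.5277560272834
```

View pics/c37.png

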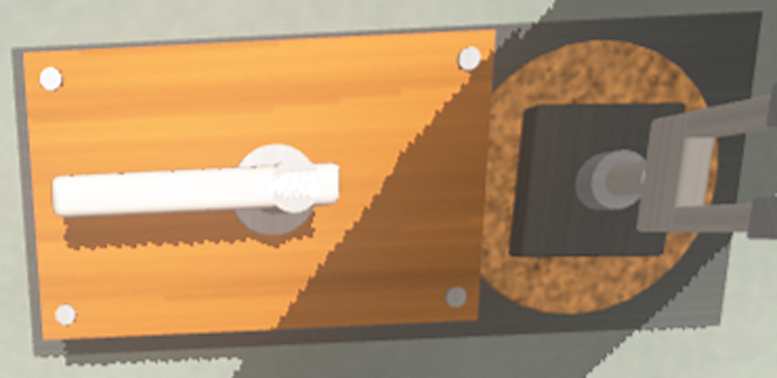

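The lever reads −70.7° and the box edges −70.5 to −70.9°, so the lever lies along the box. The whole foot is on the cork (crop (512,105)–(685,255)), and the gripper is clear of everything. Handing in.

```bash
python3 -c "
from bench import robot
s=robot.sense();print(s['time_s'],s['ft_force']);print(robot.sign_off())"
```

```text
42.55 [-0.8939945  -0.06215373  0.76720702]
the job is handed in; nothing more can be done
None
```

The fork is standing upright on the cork pad, let go, and the damper lever was then turned open against its stop. I handed in at 42.55 s with the gripper clear of everything; no verdict was reported.

**How the fork was stood up:** The tool can only point down, so I tipped the fork upright over its foot's edge on the shelf. I then regripped it by the prong weights, carried it upright and lowered it onto the pad.

**Last checks:**
- **Fork:** the whole foot is within the cork disc in both the scene and wrist views, and the fork stands upright.
- **Lever:** the wrist view reads −70.7°, parallel to the box edges at −70.5 to −70.9°. The push force rose to about 17 N at the stop.
- **Other things:** the last scene picture showed no visible change to them, by eye only; I did not measure them.

**What failed or disagreed:**
- **Early grips:** five grips on the toppled fork slipped off. Three of these happened with the fork partly raised, so it fell back a few centimetres onto the shelf.
- **Fingertip length:** the side view put the fingertips at about TCP level, not 17 mm ahead as stated, and going lower met no contact. Gripping deeper cured the slipping.
- **Setting down:** the press on the pad reached about 15 N for a moment before I eased off and opened.
- **Lever angle:** a hand-picked side-view reading gave about −73.5°, some 3° off the box edges. I trusted the wrist fit instead.

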